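# Shake ring blanks evenly over the three-bay washing tray

### The job

The eight ring blanks in the shaker have to lie spread over the green three-bay washing tray at the front of the bench: with the shaker standing in its rest, push the red shutter's tab all the way open, then lift the shaker by its black grip, tip its mouth low over the tray and shake the blanks out along it so that all eight end up in the tray with at least two in each of the three bays. Then put the empty shaker back in its rest and let go. Do not touch the blanks with the fingers, do not let them drop from high up (they dent), and leave the tray and the things round it where they are.

Things in the scene. Friction and masses are not known exactly. Their poses are not given: they have to be found in the camera images.
- shaker: hand shaker with the blanks inside: flat aluminium box with clear cover, 150 mm long (x), 56.5 wide (y), 22 high (z), walls, floor and cover 2.5 mm. Origin: middle of the underside; z up through the cover. Its whole -x end (x = -75 mm) is the open mouth. Inside 17 mm high; a fence along the middle parts it into two lanes 24.5 mm wide, four blanks in each. Empty 0.2 to 0.35 kg. Starts level in its rest
- shaker_grip (a point): middle of the shaker's black grip bar, straight above the shaker's origin, 52 mm over the underside. The bar runs along the shaker's x, 94 mm long, 14 mm wide, 20 mm high, on a post at each end (x = -34 and +34 mm), with 20 mm of free height between bar and cover
- shaker_mouth (a point): middle of the mouth's lower edge, at (-75, 0, 2.5) mm in the shaker's frame; shutter and guides stand out 10 mm before it, from y = +31 to -86 mm. Level, friction holds the blanks. Tipped mouth-down 10 to 20 degrees they creep 3 to 20 mm on with each short jerk to and fro along the shaker (13 mm, 0.1 to 0.2 s a stroke); past their slip angle (26 to 36 degrees) they run out all at once
- shutter (a joint): slide of the red shutter across the mouth, m: 0 = shut, 0.054 = fully open against its stop. It opens towards the shaker's own -y (to the right for one who faces the mouth and looks along the shaker's +x), slides stiffly (about 2 N) and stays where it is left; starts at 0 to 0.008
- shutter_tab (a point): middle of the red thumb tab on top of the shutter, 14 mm wide (y), 10 mm thick (x); it reaches from 16 mm below this point to 10 mm above it and moves with the shutter; at joint 0 this point is at (-80.5, 0, 46) mm in the shaker's frame
- rest: grey sheet-metal saddle screwed to the bench, holds the shaker; origin: at bench height under the shaker's origin, axes as the shaker's when it stands in place, its underside then 12 mm above the bench. Two side cheeks (x -37 to +71 mm) with flared tops, 45 mm high, about 62 mm apart (3 mm of play each side); a low stop 3.5 mm behind the shaker's back
- tray: green parts tray, 126 mm (x) by 196 mm (y), 30 mm high, loose, 0.38 kg, on rubber feet; origin: middle of its underside, 4 mm over the bench; floor 2 mm thick, inner floor 104 x 174 mm. Two dividers, 3 mm thick, tops 28 mm over the underside, stand across it at y = +29.5 and -29.5 mm: three bays, each about 56 mm (y) by 104 mm (x), centred at y = +58, 0 and -58 mm
- blank_0: ring blank 1 of 8, all alike: brass-coloured turned ring, 22 mm outside, 12 mm high, 12 g; origin: centre of one end face (of the underside at the start), z along its axis
- blank_1: ring blank 2 of 8, all alike: brass-coloured turned ring, 22 mm outside, 12 mm high, 12 g; origin: centre of one end face (of the underside at the start), z along its axis
- blank_2: ring blank 3 of 8, all alike: brass-coloured turned ring, 22 mm outside, 12 mm high, 12 g; origin: centre of one end face (of the underside at the start), z along its axis
- blank_3: ring blank 4 of 8, all alike: brass-coloured turned ring, 22 mm outside, 12 mm high, 12 g; origin: centre of one end face (of the underside at the start), z along its axis
- blank_4: ring blank 5 of 8, all alike: brass-coloured turned ring, 22 mm outside, 12 mm high, 12 g; origin: centre of one end face (of the underside at the start), z along its axis
- blank_5: ring blank 6 of 8, all alike: brass-coloured turned ring, 22 mm outside, 12 mm high, 12 g; origin: centre of one end face (of the underside at the start), z along its axis
- blank_6: ring blank 7 of 8, all alike: brass-coloured turned ring, 22 mm outside, 12 mm high, 12 g; origin: centre of one end face (of the underside at the start), z along its axis
- blank_7: ring blank 8 of 8, all alike: brass-coloured turned ring, 22 mm outside, 12 mm high, 12 g; origin: centre of one end face (of the underside at the start), z along its axis
- brass_parts: bystander, to be left alone: clear open box of small brass turned parts, 73x103x32 mm
- screwdriver: bystander, to be left alone: orange-handled screwdriver, 189 mm long
- hex_key: bystander, to be left alone: black L-shaped hex key, 115 mm long
- loupe: bystander, to be left alone: small black eye loupe, a cup 34 mm across and 31 mm high

How it is judged:
On the way, in this order (a step that is already met when the one before it is completed fails the run):
1. the shutter is pushed open while the shaker stands in its rest (value of joint shutter above 0.048 m and z of shaker in the frame of rest below 0.018 m), for 0.2 s.
2. all eight blanks lie in the tray, at least two in each bay, shaken from the lifted shaker (z of shaker in the frame of rest above 0.04 m and x of blank_0 in the frame of tray between -0.053 and 0.053 m and y of blank_0 in the frame of tray between -0.088 and 0.088 m and z of blank_0 in the frame of tray between -0.004 and 0.05 m and x of blank_1 in the frame of tray between -0.053 and 0.053 m and y of blank_1 in the frame of tray between -0.088 and 0.088 m and z of blank_1 in the frame of tray between -0.004 and 0.05 m and x of blank_2 in the frame of tray between -0.053 and 0.053 m and y of blank_2 in the frame of tray between -0.088 and 0.088 m and z of blank_2 in the frame of tray between -0.004 and 0.05 m and x of blank_3 in the frame of tray between -0.053 and 0.053 m and y of blank_3 in the frame of tray between -0.088 and 0.088 m and z of blank_3 in the frame of tray between -0.004 and 0.05 m and x of blank_4 in the frame of tray between -0.053 and 0.053 m and y of blank_4 in the frame of tray between -0.088 and 0.088 m and z of blank_4 in the frame of tray between -0.004 and 0.05 m and x of blank_5 in the frame of tray between -0.053 and 0.053 m and y of blank_5 in the frame of tray between -0.088 and 0.088 m and z of blank_5 in the frame of tray between -0.004 and 0.05 m and x of blank_6 in the frame of tray between -0.053 and 0.053 m and y of blank_6 in the frame of tray between -0.088 and 0.088 m and z of blank_6 in the frame of tray between -0.004 and 0.05 m and x of blank_7 in the frame of tray between -0.053 and 0.053 m and y of blank_7 in the frame of tray between -0.088 and 0.088 m and z of blank_7 in the frame of tray between -0.004 and 0.05 m and ((y of blank_0 in the frame of tray above 0.0295 m and y of any of blank_1, blank_2, blank_3, blank_4, blank_5, blank_6, blank_7 in the frame of tray above 0.0295 m) or (y of blank_1 in the frame of tray above 0.0295 m and y of any of blank_2, blank_3, blank_4, blank_5, blank_6, blank_7 in the frame of tray above 0.0295 m) or (y of blank_2 in the frame of tray above 0.0295 m and y of any of blank_3, blank_4, blank_5, blank_6, blank_7 in the frame of tray above 0.0295 m) or (y of blank_3 in the frame of tray above 0.0295 m and y of any of blank_4, blank_5, blank_6, blank_7 in the frame of tray above 0.0295 m) or (y of blank_4 in the frame of tray above 0.0295 m and y of any of blank_5, blank_6, blank_7 in the frame of tray above 0.0295 m) or (y of blank_5 in the frame of tray above 0.0295 m and y of any of blank_6, blank_7 in the frame of tray above 0.0295 m) or (y of blank_6 in the frame of tray above 0.0295 m and y of blank_7 in the frame of tray above 0.0295 m)) and ((y of blank_0 in the frame of tray between -0.0295 and 0.0295 m and (y of blank_1 in the frame of tray between -0.0295 and 0.0295 m or y of blank_2 in the frame of tray between -0.0295 and 0.0295 m or y of blank_3 in the frame of tray between -0.0295 and 0.0295 m or y of blank_4 in the frame of tray between -0.0295 and 0.0295 m or y of blank_5 in the frame of tray between -0.0295 and 0.0295 m or y of blank_6 in the frame of tray between -0.0295 and 0.0295 m or y of blank_7 in the frame of tray between -0.0295 and 0.0295 m)) or (y of blank_1 in the frame of tray between -0.0295 and 0.0295 m and (y of blank_2 in the frame of tray between -0.0295 and 0.0295 m or y of blank_3 in the frame of tray between -0.0295 and 0.0295 m or y of blank_4 in the frame of tray between -0.0295 and 0.0295 m or y of blank_5 in the frame of tray between -0.0295 and 0.0295 m or y of blank_6 in the frame of tray between -0.0295 and 0.0295 m or y of blank_7 in the frame of tray between -0.0295 and 0.0295 m)) or (y of blank_2 in the frame of tray between -0.0295 and 0.0295 m and (y of blank_3 in the frame of tray between -0.0295 and 0.0295 m or y of blank_4 in the frame of tray between -0.0295 and 0.0295 m or y of blank_5 in the frame of tray between -0.0295 and 0.0295 m or y of blank_6 in the frame of tray between -0.0295 and 0.0295 m or y of blank_7 in the frame of tray between -0.0295 and 0.0295 m)) or (y of blank_3 in the frame of tray between -0.0295 and 0.0295 m and (y of blank_4 in the frame of tray between -0.0295 and 0.0295 m or y of blank_5 in the frame of tray between -0.0295 and 0.0295 m or y of blank_6 in the frame of tray between -0.0295 and 0.0295 m or y of blank_7 in the frame of tray between -0.0295 and 0.0295 m)) or (y of blank_4 in the frame of tray between -0.0295 and 0.0295 m and (y of blank_5 in the frame of tray between -0.0295 and 0.0295 m or y of blank_6 in the frame of tray between -0.0295 and 0.0295 m or y of blank_7 in the frame of tray between -0.0295 and 0.0295 m)) or (y of blank_5 in the frame of tray between -0.0295 and 0.0295 m and (y of blank_6 in the frame of tray between -0.0295 and 0.0295 m or y of blank_7 in the frame of tray between -0.0295 and 0.0295 m)) or (y of blank_6 in the frame of tray between -0.0295 and 0.0295 m and y of blank_7 in the frame of tray between -0.0295 and 0.0295 m)) and ((y of blank_0 in the frame of tray below -0.0295 m and y of any of blank_1, blank_2, blank_3, blank_4, blank_5, blank_6, blank_7 in the frame of tray below -0.0295 m) or (y of blank_1 in the frame of tray below -0.0295 m and y of any of blank_2, blank_3, blank_4, blank_5, blank_6, blank_7 in the frame of tray below -0.0295 m) or (y of blank_2 in the frame of tray below -0.0295 m and y of any of blank_3, blank_4, blank_5, blank_6, blank_7 in the frame of tray below -0.0295 m) or (y of blank_3 in the frame of tray below -0.0295 m and y of any of blank_4, blank_5, blank_6, blank_7 in the frame of tray below -0.0295 m) or (y of blank_4 in the frame of tray below -0.0295 m and y of any of blank_5, blank_6, blank_7 in the frame of tray below -0.0295 m) or (y of blank_5 in the frame of tray below -0.0295 m and y of any of blank_6, blank_7 in the frame of tray below -0.0295 m) or (y of blank_6 in the frame of tray below -0.0295 m and y of blank_7 in the frame of tray below -0.0295 m))), for 0.2 s.
At the end, for the whole second after the job is handed in: all eight blanks are at rest inside the tray (within its walls, none above its rim by more than 20 mm), at least two in each of the three bays; the shaker stands level in its rest (within 20 mm and 0.1 rad of its place, on the pads), released and still (x of blank_0 in the frame of tray between -0.053 and 0.053 m and y of blank_0 in the frame of tray between -0.088 and 0.088 m and z of blank_0 in the frame of tray between -0.004 and 0.05 m and x of blank_1 in the frame of tray between -0.053 and 0.053 m and y of blank_1 in the frame of tray between -0.088 and 0.088 m and z of blank_1 in the frame of tray between -0.004 and 0.05 m and x of blank_2 in the frame of tray between -0.053 and 0.053 m and y of blank_2 in the frame of tray between -0.088 and 0.088 m and z of blank_2 in the frame of tray between -0.004 and 0.05 m and x of blank_3 in the frame of tray between -0.053 and 0.053 m and y of blank_3 in the frame of tray between -0.088 and 0.088 m and z of blank_3 in the frame of tray between -0.004 and 0.05 m and x of blank_4 in the frame of tray between -0.053 and 0.053 m and y of blank_4 in the frame of tray between -0.088 and 0.088 m and z of blank_4 in the frame of tray between -0.004 and 0.05 m and x of blank_5 in the frame of tray between -0.053 and 0.053 m and y of blank_5 in the frame of tray between -0.088 and 0.088 m and z of blank_5 in the frame of tray between -0.004 and 0.05 m and x of blank_6 in the frame of tray between -0.053 and 0.053 m and y of blank_6 in the frame of tray between -0.088 and 0.088 m and z of blank_6 in the frame of tray between -0.004 and 0.05 m and x of blank_7 in the frame of tray between -0.053 and 0.053 m and y of blank_7 in the frame of tray between -0.088 and 0.088 m and z of blank_7 in the frame of tray between -0.004 and 0.05 m and ((y of blank_0 in the frame of tray above 0.0295 m and y of any of blank_1, blank_2, blank_3, blank_4, blank_5, blank_6, blank_7 in the frame of tray above 0.0295 m) or (y of blank_1 in the frame of tray above 0.0295 m and y of any of blank_2, blank_3, blank_4, blank_5, blank_6, blank_7 in the frame of tray above 0.0295 m) or (y of blank_2 in the frame of tray above 0.0295 m and y of any of blank_3, blank_4, blank_5, blank_6, blank_7 in the frame of tray above 0.0295 m) or (y of blank_3 in the frame of tray above 0.0295 m and y of any of blank_4, blank_5, blank_6, blank_7 in the frame of tray above 0.0295 m) or (y of blank_4 in the frame of tray above 0.0295 m and y of any of blank_5, blank_6, blank_7 in the frame of tray above 0.0295 m) or (y of blank_5 in the frame of tray above 0.0295 m and y of any of blank_6, blank_7 in the frame of tray above 0.0295 m) or (y of blank_6 in the frame of tray above 0.0295 m and y of blank_7 in the frame of tray above 0.0295 m)) and ((y of blank_0 in the frame of tray between -0.0295 and 0.0295 m and (y of blank_1 in the frame of tray between -0.0295 and 0.0295 m or y of blank_2 in the frame of tray between -0.0295 and 0.0295 m or y of blank_3 in the frame of tray between -0.0295 and 0.0295 m or y of blank_4 in the frame of tray between -0.0295 and 0.0295 m or y of blank_5 in the frame of tray between -0.0295 and 0.0295 m or y of blank_6 in the frame of tray between -0.0295 and 0.0295 m or y of blank_7 in the frame of tray between -0.0295 and 0.0295 m)) or (y of blank_1 in the frame of tray between -0.0295 and 0.0295 m and (y of blank_2 in the frame of tray between -0.0295 and 0.0295 m or y of blank_3 in the frame of tray between -0.0295 and 0.0295 m or y of blank_4 in the frame of tray between -0.0295 and 0.0295 m or y of blank_5 in the frame of tray between -0.0295 and 0.0295 m or y of blank_6 in the frame of tray between -0.0295 and 0.0295 m or y of blank_7 in the frame of tray between -0.0295 and 0.0295 m)) or (y of blank_2 in the frame of tray between -0.0295 and 0.0295 m and (y of blank_3 in the frame of tray between -0.0295 and 0.0295 m or y of blank_4 in the frame of tray between -0.0295 and 0.0295 m or y of blank_5 in the frame of tray between -0.0295 and 0.0295 m or y of blank_6 in the frame of tray between -0.0295 and 0.0295 m or y of blank_7 in the frame of tray between -0.0295 and 0.0295 m)) or (y of blank_3 in the frame of tray between -0.0295 and 0.0295 m and (y of blank_4 in the frame of tray between -0.0295 and 0.0295 m or y of blank_5 in the frame of tray between -0.0295 and 0.0295 m or y of blank_6 in the frame of tray between -0.0295 and 0.0295 m or y of blank_7 in the frame of tray between -0.0295 and 0.0295 m)) or (y of blank_4 in the frame of tray between -0.0295 and 0.0295 m and (y of blank_5 in the frame of tray between -0.0295 and 0.0295 m or y of blank_6 in the frame of tray between -0.0295 and 0.0295 m or y of blank_7 in the frame of tray between -0.0295 and 0.0295 m)) or (y of blank_5 in the frame of tray between -0.0295 and 0.0295 m and (y of blank_6 in the frame of tray between -0.0295 and 0.0295 m or y of blank_7 in the frame of tray between -0.0295 and 0.0295 m)) or (y of blank_6 in the frame of tray between -0.0295 and 0.0295 m and y of blank_7 in the frame of tray between -0.0295 and 0.0295 m)) and ((y of blank_0 in the frame of tray below -0.0295 m and y of any of blank_1, blank_2, blank_3, blank_4, blank_5, blank_6, blank_7 in the frame of tray below -0.0295 m) or (y of blank_1 in the frame of tray below -0.0295 m and y of any of blank_2, blank_3, blank_4, blank_5, blank_6, blank_7 in the frame of tray below -0.0295 m) or (y of blank_2 in the frame of tray below -0.0295 m and y of any of blank_3, blank_4, blank_5, blank_6, blank_7 in the frame of tray below -0.0295 m) or (y of blank_3 in the frame of tray below -0.0295 m and y of any of blank_4, blank_5, blank_6, blank_7 in the frame of tray below -0.0295 m) or (y of blank_4 in the frame of tray below -0.0295 m and y of any of blank_5, blank_6, blank_7 in the frame of tray below -0.0295 m) or (y of blank_5 in the frame of tray below -0.0295 m and y of any of blank_6, blank_7 in the frame of tray below -0.0295 m) or (y of blank_6 in the frame of tray below -0.0295 m and y of blank_7 in the frame of tray below -0.0295 m)) and horizontal distance between shaker and rest below 0.02 m and z of shaker in the frame of rest between 0.007 and 0.018 m and angle between shaker's own z axis and vertical below 0.06 rad and angle between the x axis of shaker and the x axis of rest, either way round below 0.1 rad and linear speed of each of blank_0, blank_1, blank_2, blank_3, blank_4, blank_5, blank_6, blank_7 below 0.03 m/s and linear speed of shaker below 0.02 m/s); the robot touches nothing.
It fails at once if the fingers touch a blank (contact force between the fingers and blank_0 above 0.5 N or contact force between the fingers and blank_1 above 0.5 N or contact force between the fingers and blank_2 above 0.5 N or contact force between the fingers and blank_3 above 0.5 N or contact force between the fingers and blank_4 above 0.5 N or contact force between the fingers and blank_5 above 0.5 N or contact force between the fingers and blank_6 above 0.5 N or contact force between the fingers and blank_7 above 0.5 N).
It fails at once if a blank falls from high up (faster than 1.8 m/s, a drop of about 16 cm) (linear speed of any of blank_0, blank_1, blank_2, blank_3, blank_4, blank_5, blank_6, blank_7 above 1.8 m/s).
It fails at once if the tray is shoved by more than 3 cm (distance of tray from where it was at the start of the episode above 0.03 m).
It fails at once if a bystander is moved by more than 3 cm (distance of any of brass_parts, screwdriver, hex_key, loupe from where it was at the start of the episode above 0.03 m).
It also fails if it takes over 70 s, if anything falls off the work surface, if the arm or the gripper's body presses on something with over 40 N, if the wrist force passes 120 N, or if a joint passes its speed limit or range.

### The arm

A 6-joint arm with a two-finger parallel gripper is mounted at the origin on a cart in front of the work surface, level with it; the furniture and walls round the work are solid. World frame = base frame: x ahead of the robot, y to its left, z up, the work surface at z = 0. Lengths are in m, angles in rad, forces in N, time in s.
With the tool pointing down it reaches from about 0.375 to 0.9 m from the base axis. Payload 3.1 kg.
Tool frame: the origin (TCP) lies midway between the tips of the shut fingers; the grasp point (between the pads) lies 19 mm behind it; y points along the fingers, x is the direction in which the jaws open and shut, and the axes are right-handed (so a half turn about y gives the same grasp; the last joint's range is limited). The gripper opens to 87 mm and grips with 3 to 60 N. Pads are 19 mm wide; open, the fingers measure 117 mm over their backs; the gripper's body (75 mm by 190 mm) begins 51 mm behind the grasp point.
Start: joints at [-0.178, 0.527, 1.433, -0, 1.181, -0.178], TCP at [0.625, 0, 0.223] pointing down, gripper open.
Joint ranges: [-3.08, 3.08], [-0.75, 2.2], [0.22, 2.44], [-1.43, 4.57], [0, 2.65], [-2.85, 2.85]. Speed limits (rad/s): [2.79, 2.79, 3.14, 3.14, 3.14, 3.14].

### API

Orientations are given as a unit quaternion [x, y, z, w].
In Python, from rig import * gives the robot as it stands.
- The arm moves only by the tool jog_arm, never from a script. Its argument "series" is a list of rows, each a list of 7 numbers: the shift along the tool's x, y, z in mm, then the turn, a rotation vector about the tool's x, y, z in rad, then the gripper's target within -1 to 1 (shut at 1, half-way at 0, fully open at -1). A call has 1 to 20 rows; each row is the pose to reach, as a shift and turn from the pose commanded when the call began, along the tool's axes at that moment; what a row does not reach only later rows make up. A row lasts 1/8 s, in which the tool goes at most 62.5 mm and 10.7 degrees, less where a joint would pass 70% of its speed; a pose out of reach is approached as far as the arm can. A call with a gripper value outside its range is refused whole. The fingers move at their own pace and stop on an object; "grip_force" is the grip in N (left out, the last holds). Time passes only in rows, so rows that repeat a pose let the fingers close. It gives the time, the measured TCP pose, the force and the opening at its end, in the units of the state.
- get_obs(): the state, without advancing time (a new reading comes with each control period).
- camera(name): name is "scene" or "side" or "wrist"; returns a dict with "img" (420x560x3 uint8, red, green, blue), "depth" (420x560 float32, m along the optical axis (not along the pixel's ray), 0 where there is no reading), "camera_matrix" (3x3 intrinsics, pixels), "rvec" (rotation vector, rad) and "tvec" (3), from world to camera coordinates, as OpenCV has them. Camera axes: x right, y down, z forward; pixel columns grow to the right and rows downward; lengths in m; the calibration is good to about 2 mm. The wrist camera is an equidistant fisheye: a pixel r from the principal point sees the ray r / f radians off the axis. A picture is of the moment at which its call begins.
- hand_in(): hands the job in, once; it reports no verdict.
The state is a dict: "time": time; "q": joint angles; "joint_velocities": joint speeds; "joint_torque": joint torques, N m; "position": TCP position; "tool_rot": TCP orientation; "ft_force": force on the tool from outside, world axes, zero at the start; "moment": the same for the moment, N m; "grip_width": finger opening in m.
Only numpy, scipy, OpenCV 4.12 (cv2) and the standard library are available. Lean on these libraries where they do the work, as an engineer would, in place of code of your own. Each camera call takes 0.05 s, during which the arm holds its last target.

## Working session

There is one attempt and no reset: what is moved stays moved. The work goes in short steps, Python scripts to look and compute and a tool call to move; the robot and the scene stay as the last step left them, time stands still between calls to the robot, and variables do not carry over. Pictures are saved under pics/ and viewed, and the job is handed in when it is done.

Besides the shell and the picture viewer there is one more tool, called after "Call:" as a command line: name --pt "numbers of a row" for each row, then --argument value for the rest. jog_arm: Moves the arm, as the interface text tells. Its arguments: {"type":"object","properties":{"series":{"type":"array","items":{"type":"array","items":{"type":"number"}}},"grip_force":{"type":"number"}},"required":["series"]}

```bash
ls; mkdir -p pics
python3 - <<'E'
from rig import *
import cv2,numpy as np
o=get_obs();print({k:np.round(v,3).tolist() for k,v in o.items()})
for n in ("scene","side","wrist"):
    c=camera(n);cv2.imwrite(f"pics/{n}0.png",c["img"][:,:,::-1]);print(n,c["camera_matrix"],c["rvec"],c["tvec"])
E
```

```text
pics
{'time': 0.0, 'q': [-0.179, 0.528, 1.434, -0.0, 1.181, -0.179], 'joint_velocities': [0.002, 0.001, -0.001, -0.0, 0.002, -0.0], 'joint_torque': [-0.001, -44.005, -17.659, 0.063, 0.058, -0.0], 'position': [0.624, 0.0, 0.222], 'tool_rot': [-0.707, 0.001, 0.001, 0.707], 'ft_force': [0.314, -0.374, 1.08], 'moment': [-0.011, 0.031, 0.047], 'grip_width': 0.087}
scene [[469.08890209   0.         277.52908847]
 [  0.         469.08890209 206.9557702 ]
 [  0.           0.           1.        ]] [ 0.83486591 -2.61923072  1.03482192] [0.21720137 0.52922773 0.50739697]
side [[488.55309554   0.         274.82974238]
 [  0.         488.55309554 200.75995161]
 [  0.           0.           1.        ]] [ 2.11524725 -0.40444984  0.19402477] [-0.64571345 -0.02251491  1.36980058]
wrist [[325.1922621    0.         279.82287448]
 [  0.         325.1922621  211.89776347]
 [  0.           0.           1.        ]] [-2.88134069e+00  5.95089044e-04  2.46313815e-03] [-0.62488458 -0.03124626  0.38964383]
```

View pics/scene0.png

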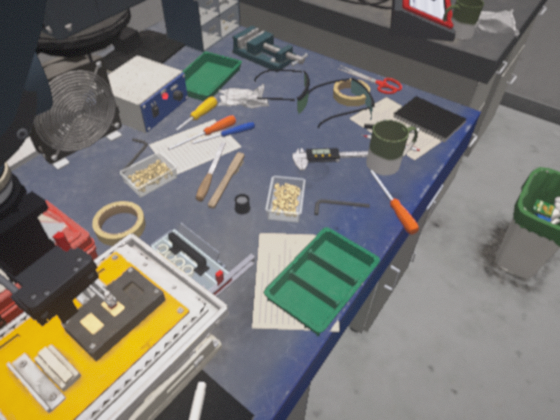

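View pics/side0.png

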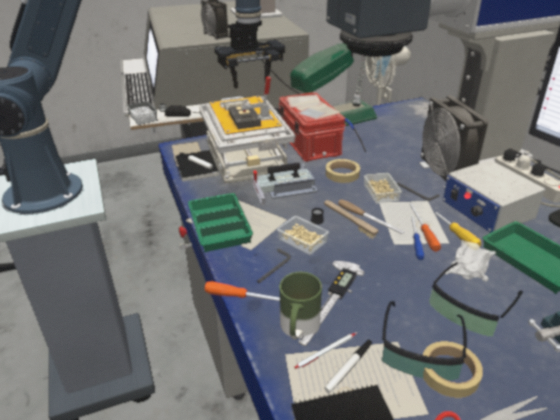

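View pics/wrist0.png

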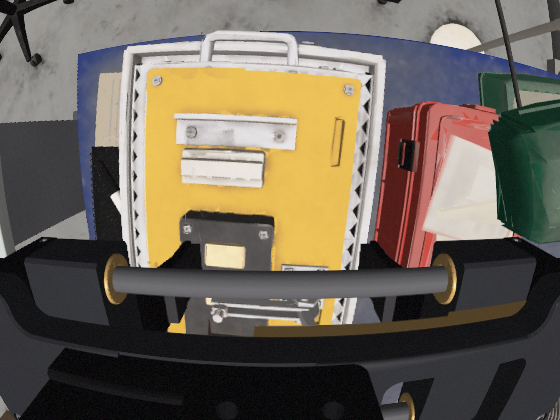

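```bash
cat > h.py <<'E'
from rig import *
import cv2,numpy as np
from scipy.spatial.transform import Rotation as Ro
def cam(n):
    c=camera(n); c["R"]=cv2.Rodrigues(c["rvec"])[0]; c["t"]=np.array(c["tvec"]).ravel(); return c
def pts(c):
    """world point per pixel from depth (pinhole cams)"""
    K=c["camera_matrix"]; v,u=np.mgrid[0:420,0:560]; d=c["depth"]
    P=np.stack([(u-K[0,2])/K[0,0]*d,(v-K[1,2])/K[1,1]*d,d],-1)
    W=(P-c["t"])@c["R"]; W[d==0]=np.nan; return W
def proj(c,X):
    X=np.atleast_2d(X); p=X@c["R"].T+c["t"]; K=c["camera_matrix"]
    return np.c_[p[:,0]/p[:,2]*K[0,0]+K[0,2],p[:,1]/p[:,2]*K[1,1]+K[1,2]]
def ray(c,uv,z):
    K=c["camera_matrix"]; d=np.array([(uv[0]-K[0,2])/K[0,0],(uv[1]-K[1,2])/K[1,1],1.])@c["R"]
    o=-c["t"]@c["R"]; return o+d*(z-o[2])/d[2]
E
python3 - <<'E'
from h import *
for n in ("scene","side"):
    c=cam(n);W=pts(c)
    im=c["img"];np.savez(f"{n}0.npz",img=im,W=W)
    hsv=cv2.cvtColor(im,cv2.COLOR_RGB2HSV)
    print(n,"campos",-c["t"]@c["R"])
    # top map
    x,y,z=W[...,0],W[...,1],W[...,2]
    m=(x>0.2)&(x<1)&(y>-.6)&(y<.6)&(z<.2)
    top=np.zeros((560,800,3),np.uint8)
    idx=np.argsort(z[m])
    uu=((0.7-y[m])/1.4*800).astype(int);vv=((1.0-x[m])/0.98*560).astype(int)
    uu=uu[idx];vv=vv[idx];col=im[m][idx][:,::-1]
    for du in(0,1):
        for dv in(0,1): top[np.clip(vv+dv,0,559),np.clip(uu+du,0,799)]=col
    cv2.imwrite(f"pics/top_{n}.png",top)
    b=im[(200 if n=="side" else 200):300,100:400] if n=="scene" else im[130:270,150:360]
    cv2.imwrite(f"pics/crop_{n}.png",cv2.resize(b[:,:,::-1],None,fx=2.6 if n=="scene" else 3.8,fy=2.6 if n=="scene" else 3.8,interpolation=cv2.INTER_CUBIC))
E
```

```text
scene campos [0.21331013 0.09608197 0.7279953 ]
side campos [ 0.1977136  -1.31999208  0.71577695]
```

View pics/top_scene.png

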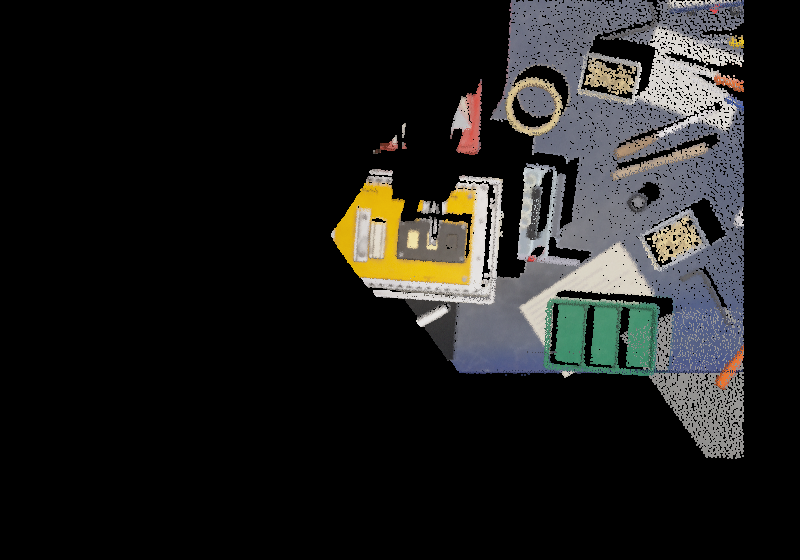

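View pics/top_side.png

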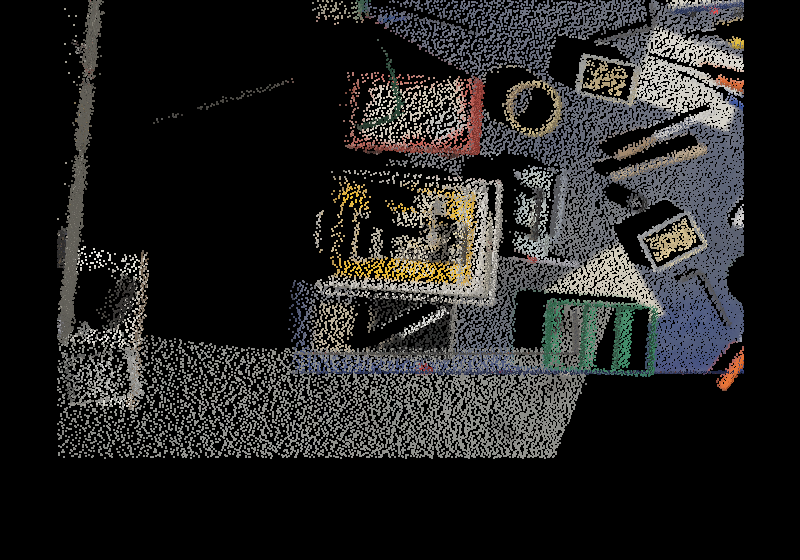

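View pics/crop_scene.png

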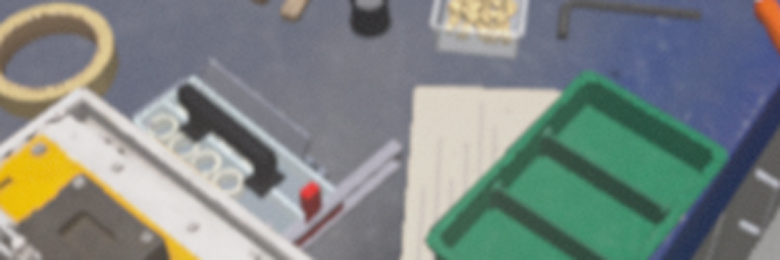

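View pics/crop_side.png

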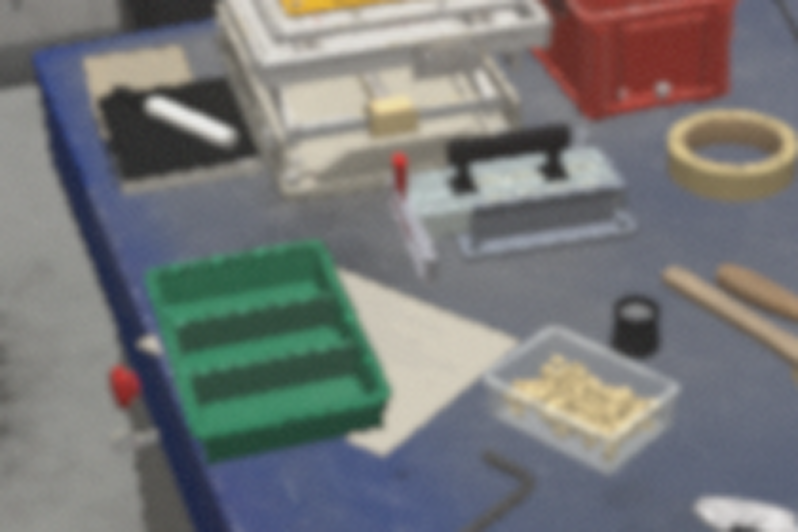

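```bash
python3 - <<'E'
import numpy as np
for n in("scene","side"):
    W=np.load(n+"0.npz")["W"];x,y,z=W[...,0],W[...,1],W[...,2]
    # height map strips near shaker: max z per 2cm y cell for x rows
    print(n)
    for x0 in np.arange(0.40,0.82,0.03):
        r=[]
        for y0 in np.arange(-0.30,0.06,0.02):
            m=(x>=x0)&(x<x0+.03)&(y>=y0)&(y<y0+.02)&(z>-.1)&(z<.5)
            r.append(int(1000*np.nanpercentile(z[m],95)) if m.sum()>3 else -9)
        print(round(x0,2),r)
E
python3 - <<'E'
from h import *
# colour objects
hs={}
for n in("scene","side"):
    d=np.load(f"{n}0.npz");im=d["img"];W=d["W"]
    hsv=cv2.cvtColor(im,cv2.COLOR_RGB2HSV);H,S,V=[hsv[...,i].astype(int) for i in range(3)]
    x,y,z=W[...,0],W[...,1],W[...,2]
    g=(H>65)&(H<90)&(S>110)&(x>.3)&(x<.55)&(y<-.2)&(y>-.6)
    top=g&(z>0.027)
    for p in(0.5,99.5):print(n,"tray",np.percentile(W[g],p,axis=0))
    print(np.unique(np.round(z[g],3),return_counts=True))
    r=cv2.minAreaRect(W[top][:,:2].astype(np.float32)*1000);print(r)
    red=((H<8)|(H>172))&(S>130)&(V>80)&(x>.4)&(x<.7)&(y<-.17)&(y>-.35)&(z>.02)
    print("red",red.sum(),[np.round(np.percentile(W[red],p,axis=0),4) for p in(3,50,97)], np.argwhere(red)[:,::-1].min(0),np.argwhere(red)[:,::-1].max(0))
    bk=(V<60)&(x>.5)&(x<.75)&(y<-.2)&(y>-.3)&(z>.05)&(z<.095)
    print("black",bk.sum(),[np.round(np.percentile(W[bk],p,axis=0),4) for p in(3,50,97)],cv2.minAreaRect(W[bk][:,:2].astype(np.float32)*1000))
E
```

```text
scene
0.4 [9, 33, 35, 3, 3, 3, 3, 3, 3, 3, 15, 16, 15, -9, -9, -9, -9, -9]
0.43 [9, 34, 35, 4, 3, 3, 3, 3, 3, 3, 16, 32, 33, 33, -9, -9, -9, -9]
0.46 [35, 36, 34, 3, 3, 3, 127, 128, 134, 131, 129, 128, 128, 128, 128, 129, 128, 129]
0.49 [4, 4, 4, 3, 3, 3, 128, 132, 139, 144, 142, 142, 142, 141, 141, 141, 141, 141]
0.52 [36, 36, 35, 67, 35, -9, 129, 138, 142, 166, 165, 165, 164, 335, 335, 335, 335, 144]
0.55 [4, 34, 37, 67, 37, -9, 129, 138, 143, 166, 166, 167, 192, 392, 392, 389, 359, 159]
0.58 [4, 46, 38, 75, 36, -9, 129, 139, 143, 168, 166, 186, 188, 427, 423, 395, 344, 158]
0.61 [45, 46, 74, 75, 37, -9, 128, 139, 142, 164, 165, 185, 185, 404, 369, 148, 145, 146]
0.64 [47, 45, 76, 75, 36, -9, 129, 138, 144, 144, 143, 260, 260, 144, 143, 223, 142, 143]
0.67 [47, 40, 73, 61, 36, -9, 129, 136, 138, 138, 138, -9, -9, -9, -9, 236, 141, 142]
0.7 [3, 35, 35, 36, 37, -9, -9, -9, -9, -9, -9, -9, -9, -9, -9, 127, 128, 129]
0.73 [452, 458, 465, 471, 477, -9, -9, -9, 134, 135, -9, -9, -9, -9, 137, 136, 126, 99]
0.76 [416, 416, 415, 413, 463, 26, -9, -9, 137, 140, 139, -9, -9, -9, 138, -9, -9, 
[... 2813 characters left out ...]
, 0.033, 0.034, 0.035, 0.036, 0.037]), array([  1,   3,  32,  94, 151, 213, 127,  74,  40,  19,  32,  36,  35,
        27,  25,  25,  40,  27,  36,  38,  35,  29,  35,  37,  39,  34,
        27,  27,  31,  46, 109, 103,  94,  71,  27,   5]))
((409.583251953125, -350.840576171875), (196.51016235351562, 122.36204528808594), 86.14839172363281)
red 14 [array([ 0.5434, -0.2367,  0.0541]), array([ 0.5462, -0.2322,  0.0656]), array([ 0.552 , -0.2231,  0.0698])] [254 171] [256 177]
black 143 [array([ 0.5872, -0.2463,  0.0547]), array([ 0.6294, -0.2407,  0.0663]), array([ 0.6656, -0.233 ,  0.0736])] ((626.4454345703125, -238.73704528808594), (14.640722274780273, 82.84663391113281), 81.56900024414062)
```

Run:
```python
from h import *
for n in("side","scene"):
    d=np.load(f"{n}0.npz");W=d["W"];x,y,z=W[...,0],W[...,1],W[...,2]
    m=(abs(x-.625)<.16)&(abs(y)<.12)&(z>.2)&(z<.6)
    print(n,m.sum())
    for a in np.arange(-.13,.13,.01):
        k=m&(x-.625>=a)&(x-.625<a+.01)
        if k.sum()>2: print(round(a,2),"z-tcp min/max",np.round(np.percentile(z[k],[2,98])-.222,3),"y",np.round(np.percentile(y[k],[2,98]),3),k.sum())
    # rim profile
    for a in np.arange(-.20,-.10,.005):
        k=(x>.55)&(x<.66)&(y>=a)&(y<a+.005)&(z>.05)&(z<.2)
        if k.sum()>2: print("rim",round(a,3),np.round(np.percentile(z[k],[50,98]),3),k.sum())
c=cam("side");im=c["img"][0:130,180:330]
cv2.imwrite("pics/grip.png",cv2.resize(im[:,:,::-1],None,fx=4.5,fy=4.5,interpolation=cv2.INTER_CUBIC))
c=cam("wrist");o=get_obs();R=Ro.from_quat(o["tool_rot"]).as_matrix()
p=-c["t"]@c["R"];print("wristcam in tool",R.T@(p-o["position"]),"axis",R.T@c["R"][2])
```

```text
side 2806
-0.1 z-tcp min/max [0.073 0.114] y [-0.038  0.039] 104
-0.09 z-tcp min/max [0.071 0.115] y [-0.038  0.035] 91
-0.08 z-tcp min/max [0.075 0.115] y [-0.041  0.029] 79
-0.07 z-tcp min/max [0.048 0.114] y [-0.039  0.017] 84
-0.06 z-tcp min/max [0.006 0.171] y [-0.037  0.023] 276
-0.05 z-tcp min/max [0.009 0.171] y [-0.037  0.031] 144
-0.04 z-tcp min/max [0.086 0.236] y [-0.035  0.023] 263
-0.03 z-tcp min/max [0.084 0.238] y [-0.033 -0.011] 222
-0.02 z-tcp min/max [0.086 0.238] y [-0.037 -0.009] 226
-0.01 z-tcp min/max [0.085 0.238] y [-0.038 -0.018] 213
-0.0 z-tcp min/max [0.085 0.236] y [-0.037 -0.015] 181
0.01 z-tcp min/max [-0.017  0.234] y [-0.065 -0.015] 159
0.02 z-tcp min/max [-0.008  0.228] y [-0.069  0.03 ] 126
0.03 z-tcp min/max [0.014 0.18 ] y [-0.062  0.03 ] 72
0.04 z-tcp min/max [0.022 0.112] y [-0.039  0.029] 173
0.05 z-tcp min/max [0.043 0.113] y [-0.038  0.026] 92
0.06 z-tcp min/max [0.076 0.114] y [-0.038  0.028] 87
0.07 z-tcp min/max [0.074 0.114] y [-0.04   0.031] 82
0.08 z-tcp min/max [0.078 0.115] y [-0.041  0.032] 50
0.09 z-tcp min/max [0.112 0.113] y [-0.0
[... 1076 characters left out ...]
016 0.039] y [-0.066 -0.054] 168
0.03 z-tcp min/max [0.025 0.039] y [-0.066 -0.054] 43
0.04 z-tcp min/max [0.001 0.02 ] y [0.008 0.011] 28
rim -0.18 [0.122 0.127] 16
rim -0.175 [0.127 0.13 ] 104
rim -0.17 [0.125 0.13 ] 311
rim -0.165 [0.111 0.129] 273
rim -0.16 [0.109 0.122] 67
rim -0.155 [0.137 0.139] 14
rim -0.15 [0.137 0.139] 117
rim -0.145 [0.137 0.14 ] 189
rim -0.14 [0.137 0.139] 198
rim -0.135 [0.137 0.14 ] 185
rim -0.13 [0.141 0.145] 152
rim -0.125 [0.142 0.145] 125
rim -0.12 [0.143 0.166] 75
rim -0.115 [0.165 0.168] 155
rim -0.11 [0.165 0.169] 184
rim -0.105 [0.165 0.167] 188
wristcam in tool [ 0.00086992 -0.16175901  0.06960409] axis [-8.53390159e-05  9.66252794e-01 -2.57595673e-01]
```

View pics/grip.png

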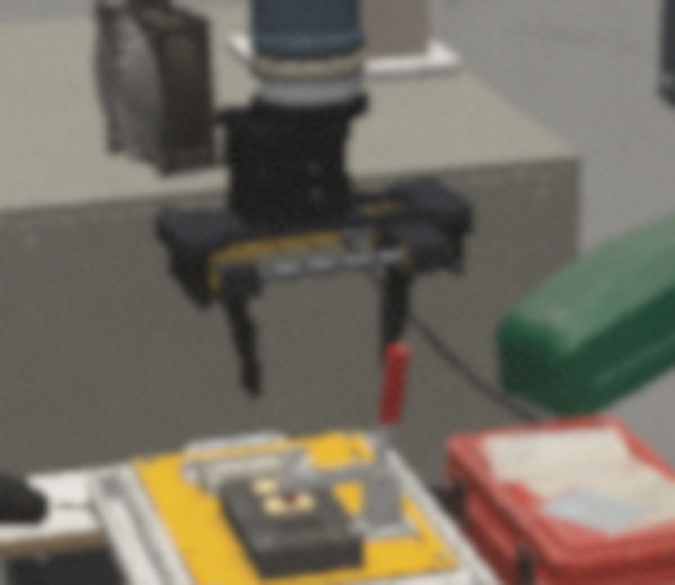

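```bash
cat >> h.py <<'E'
def rayd(c,uv):
    K=c["camera_matrix"]; d=np.array([(uv[0]-K[0,2])/K[0,0],(uv[1]-K[1,2])/K[1,1],1.])@c["R"]
    return -c["t"]@c["R"], d/np.linalg.norm(d)
def tri(c1,u1,c2,u2):
    o1,d1=rayd(c1,u1);o2,d2=rayd(c2,u2)
    s=np.linalg.lstsq(np.c_[d1,-d2],o2-o1,rcond=None)[0]
    a,b=o1+s[0]*d1,o2+s[1]*d2; return (a+b)/2,np.linalg.norm(a-b)
E
python3 - <<'E'
from h import *
c={n:cam(n) for n in("scene","side")}
red={};bar={}
for n in c:
    im=c[n]["img"];hsv=cv2.cvtColor(im,cv2.COLOR_RGB2HSV);H,S,V=[hsv[...,i].astype(int) for i in range(3)]
    x0,x1,y0,y1=(150,235,225,300) if n=="scene" else (240,330,155,205)
    box=np.zeros(H.shape,bool);box[y0:y1,x0:x1]=1
    r=box&((H<8)|(H>170))&(S>120)&(V>80)
    q=np.argwhere(r)[:,::-1];print(n,"red",q.mean(0),q.min(0),q.max(0),len(q))
    red[n]=q
    b=box&(V<55);N,l,st,ce=cv2.connectedComponentsWithStats(b.astype(np.uint8));i=1+st[1:,4].argmax();print("bar",st[i],ce[i])
    bar[n]=np.argwhere(l==i)[:,::-1]
    o=im[y0-10:y1+10,x0-10:x1+10].copy();cv2.imwrite(f"pics/z_{n}.png",cv2.resize(o[:,:,::-1],None,fx=7,fy=7,interpolation=cv2.INTER_NEAREST))
print(tri(c["scene"],red["scene"].mean(0),c["side"],red["side"].mean(0)))
E
```

```text
scene red [218.96226415 275.26415094] [216 271] [222 281] 53Traceback (most recent call last):
  File "<stdin>", line 11, in <module>
ValueError: attempt to get argmax of an empty sequence
```

Run:
```python
from h import *
c={n:cam(n) for n in("scene","side")}
red={}
for n in c:
    im=c[n]["img"];hsv=cv2.cvtColor(im,cv2.COLOR_RGB2HSV);H,S,V=[hsv[...,i].astype(int) for i in range(3)]
    x0,x1,y0,y1=(150,235,225,300) if n=="scene" else (240,330,155,205)
    box=np.zeros(H.shape,bool);box[y0:y1,x0:x1]=1
    r=box&((H<8)|(H>170))&(S>120)&(V>80)
    q=np.argwhere(r)[:,::-1];print(n,"red",q.mean(0),q.min(0),q.max(0),len(q))
    red[n]=q
    o=im[y0-10:y1+10,x0-10:x1+10].copy();cv2.imwrite(f"pics/z_{n}.png",cv2.resize(o[:,:,::-1],None,fx=7,fy=7,interpolation=cv2.INTER_NEAREST))
    b=box&(V<75);N,l,st,ce=cv2.connectedComponentsWithStats(b.astype(np.uint8))
    for i in range(1,N):
        if st[i,4]>20:print("bar",st[i],ce[i])
print(tri(c["scene"],red["scene"].mean(0),c["side"],red["side"].mean(0)))
```

```text
scene red [218.98181818 275.30909091] [216 271] [222 281] 55
bar [169 234  39  40 418] [187.66746411 252.0861244 ]
side red [303.69911504 159.18584071] [253 155] [329 178] 113
bar [268 163  32  17 222] [283.81531532 169.12612613]
(array([ 0.62104175, -0.25133229,  0.05965655]), np.float64(0.13065187330574438))
```

View pics/z_scene.png

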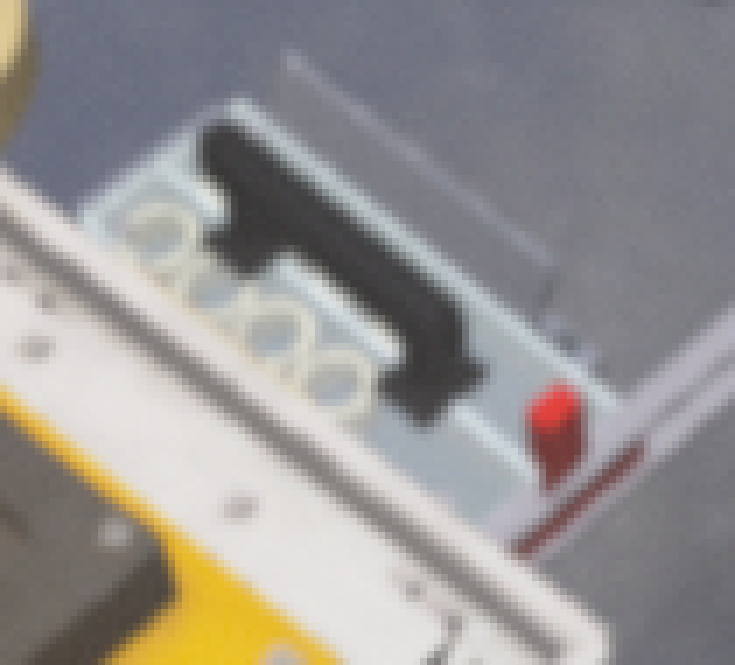

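View pics/z_side.png

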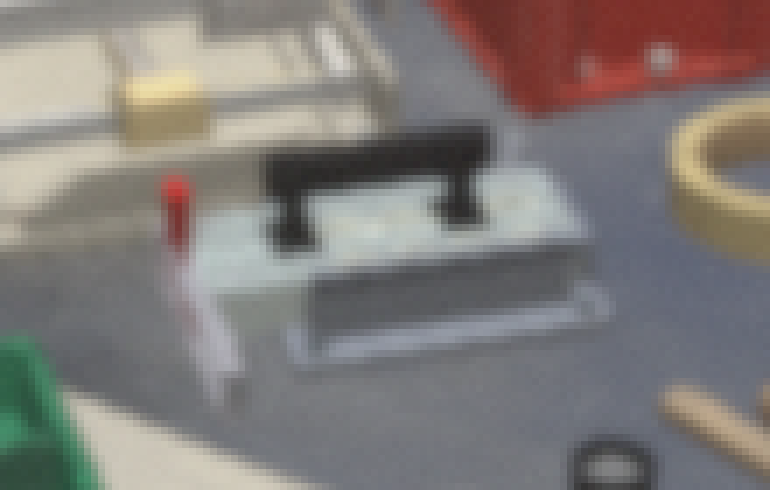

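Run:
```python
from h import *
c={n:cam(n) for n in("scene","side")}
for uv in((171.1,235),(204.3,261.4)):print(ray(c["scene"],uv,.074))
print("side top edge (-y side)")
for uv in((230+268/7,145+160/7),(230+490/7,145+130/7)):print(ray(c["side"],uv,.074))
print("red top scene",ray(c["scene"],(140+555/7,215+405/7),.068),"side",ray(c["side"],(230+176/7,145+187/7),.064))
print(tri(c["scene"],(140+555/7,215+405/7),c["side"],(230+176/7,145+180/7)))
# cover corners scene z=.034: near mouth right (615,405), far (240,100), far-left (80,220)
for uv in((615,405),(240,100),(80,220)):print("cover",ray(c["scene"],(140+uv[0]/7,215+uv[1]/7),.034))
```

```text
[ 0.6664763  -0.23888746  0.074     ]
[ 0.57995398 -0.22937737  0.074     ]
side top edge (-y side)
[ 0.58364504 -0.23634304  0.074     ]
[ 0.67162757 -0.24770936  0.074     ]
red top scene [ 0.54705099 -0.22903262  0.068     ] side [ 0.54953576 -0.22556412  0.064     ]
(array([ 0.54775743, -0.22893446,  0.06864972]), np.float64(0.001847475829301784))
cover [ 0.55187259 -0.25465769  0.034     ]
cover [ 0.6991447  -0.27328909  0.034     ]
cover [ 0.70458069 -0.21804931  0.034     ]
```

Call:
jog_arm --pt "0 -50 0 0 0 0 1" --pt "0 -95 -10 0.1 0 0 1" --pt "-25 -95 -60 0.25 0 0 1" --pt "-50 -95 -115 0.436 0 0 1" --pt "-75 -95 -165 0.436 0 0 1" --pt "-75 -95 -195 0.436 0 0 1" --pt "-75 -60 -195 0.436 0 0 1" --pt "-75 0 -195 0.436 0 0 1" --pt "-75 60 -195 0.436 0 0 1" --pt "-75 110 -195 0.436 0 0 1" --pt "-75 130 -195 0.436 0 0 1" --pt "-75 130 -195 0.436 0 0 1"

```text
time: 2.15
position: [0.5498, -0.1947, 0.092]
tool_rot: [-0.537, 0.001, 0.0, 0.844]
ft_force: [0.7, -0.0, -0.1]
grip_width: 0.0005
```

Run:
```python
from h import *
o=get_obs();print({k:np.round(v,3).tolist() for k,v in o.items() if k in("time","position","tool_rot","ft_force","q","grip_width")})
c=cam("scene");cv2.imwrite("pics/p1.png",cv2.resize(c["img"][180:330,120:320][:,:,::-1],None,fx=4,fy=4))
c=cam("side");cv2.imwrite("pics/p2.png",cv2.resize(c["img"][60:210,180:380][:,:,::-1],None,fx=4,fy=4))
```

```text
{'time': 2.15, 'q': [-0.707, 0.746, 1.514, 0.352, 1.199, -0.889], 'position': [0.55, -0.195, 0.092], 'tool_rot': [-0.537, 0.001, 0.0, 0.844], 'ft_force': [0.654, -0.022, -0.07], 'grip_width': 0.0}
```

View pics/p1.png

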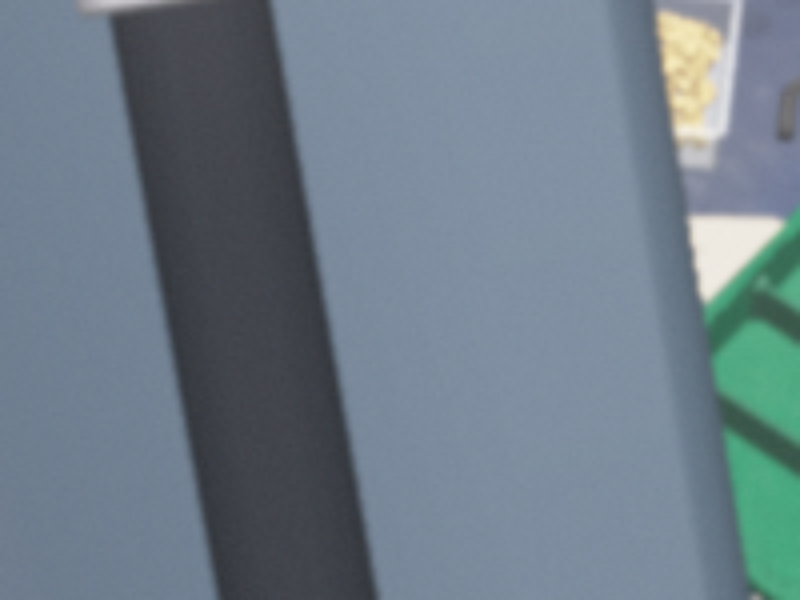

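View pics/p2.png

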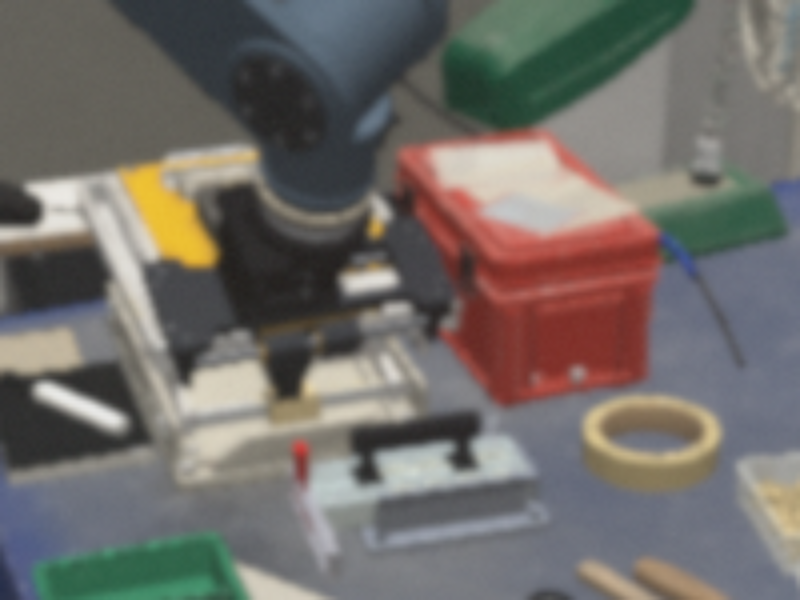

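Call:
jog_arm --pt "0 20 -9 0 0 0 1" --pt "0 40 -18.6 0 0 0 1" --pt "0 40 -18.6 0 0 0 1" --pt "-1 36 -28 0 0 0 1" --pt "-2.5 31.4 -36.7 0 0 0 1" --pt "-4 27 -46 0 0 0 1" --pt "-5 23 -54.9 0 0 0 1" --pt "-6 20 -60 0 0 0 1" --pt "-7 18 -65.7 0 0 0 1" --pt "-7 18 -65.7 0 0 0 1"

```text
time: 3.5
position: [0.5429, -0.2476, 0.0484]
tool_rot: [-0.538, 0.0, -0.0, 0.843]
ft_force: [2.3, 1.9, 0.7]
grip_width: 0.0006
```

Run:
```python
from h import *
o=get_obs();print({k:np.round(v,3).tolist() for k,v in o.items() if k in("time","position","tool_rot","ft_force","q","grip_width")})
c=cam("side");cv2.imwrite("pics/p3.png",cv2.resize(c["img"][60:210,180:380][:,:,::-1],None,fx=4,fy=4))
```

```text
{'time': 3.5, 'q': [-0.775, 0.83, 1.467, 0.332, 1.179, -0.955], 'position': [0.543, -0.248, 0.048], 'tool_rot': [-0.538, 0.0, -0.0, 0.843], 'ft_force': [2.332, 1.864, 0.725], 'grip_width': 0.001}
```

View pics/p3.png

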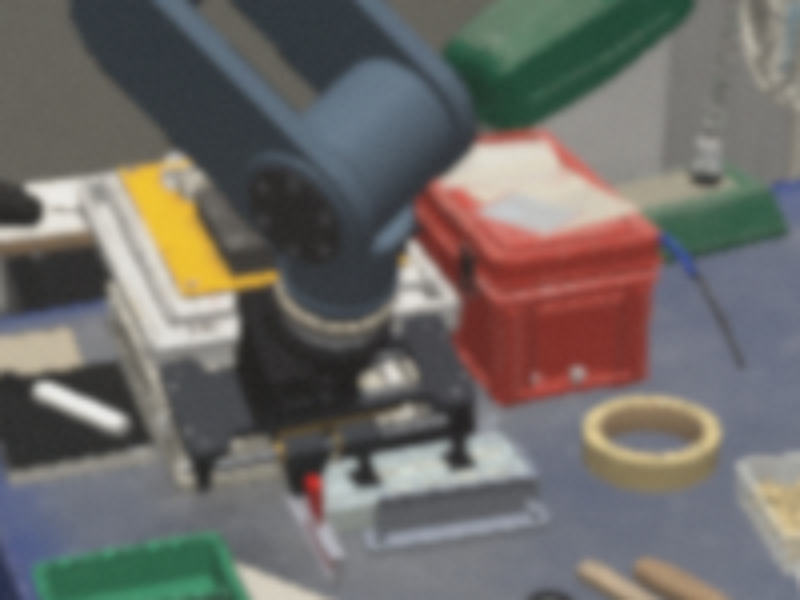

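Call:
jog_arm --pt "-0.3 -1.3 -2.7 0 0 0 1" --pt "-0.6 -2.5 -5.4 0 0 0 1" --pt "-0.9 -3.4 -7.3 0 0 0 1" --pt "-0.9 -3.4 -7.3 0 0 0 1"

```text
time: 4.05
position: [0.5421, -0.2552, 0.0485]
tool_rot: [-0.538, -0.0, -0.0, 0.843]
ft_force: [2.5, 0.4, -0.3]
grip_width: 0.0005
```

Run:
```python
from h import *
c=cam("side");cv2.imwrite("pics/p4.png",cv2.resize(c["img"][140:220,220:320][:,:,::-1],None,fx=7,fy=7))
im=c["img"];hsv=cv2.cvtColor(im,cv2.COLOR_RGB2HSV);H,S,V=[hsv[...,i].astype(int) for i in range(3)]
r=((H<8)|(H>170))&(S>120)&(V>90);r[:,:240]=0;r[:,275:]=0;r[:165]=0;r[205:]=0
q=np.argwhere(r)[:,::-1];print(q.mean(0),q.min(0),q.max(0))
```

```text
[258.71428571 183.46428571] [257 180] [260 188]
```

View pics/p4.png

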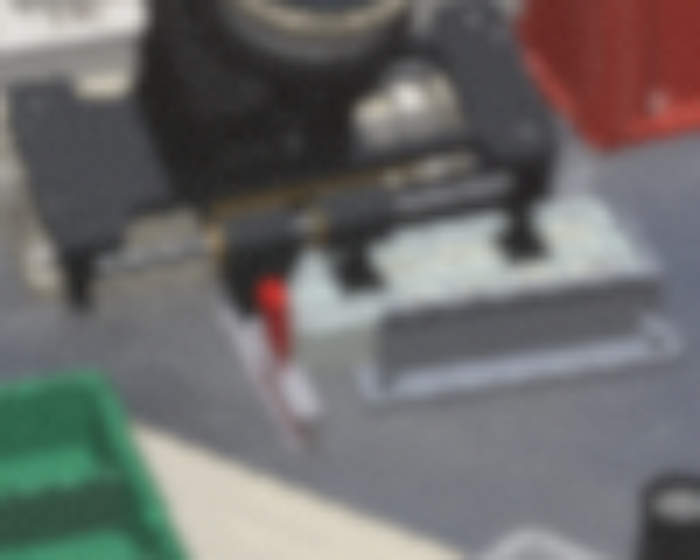

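Call:
jog_arm --pt "-0.3 -1.3 -2.7 0 0 0 1" --pt "-0.6 -2.5 -5.4 0 0 0 1" --pt "-0.6 -2.5 -5.4 0 0 0 1"

```text
time: 4.47
position: [0.5414, -0.2609, 0.0484]
tool_rot: [-0.537, 0.0, -0.0, 0.843]
ft_force: [3.1, 1.9, -1.1]
grip_width: 0.0003
```

Run:
```python
from h import *
c=cam("side");im=c["img"];hsv=cv2.cvtColor(im,cv2.COLOR_RGB2HSV);H,S,V=[hsv[...,i].astype(int) for i in range(3)]
r=((H<8)|(H>170))&(S>120)&(V>90);r[:,:240]=0;r[:,275:]=0;r[:165]=0;r[205:]=0
q=np.argwhere(r)[:,::-1];print(q.mean(0),q.min(0),q.max(0), ray(c,(258.7,180.5),.066),ray(c,(q.mean(0)[0],q.min(0)[1]+.5),.066))
cv2.imwrite("pics/p5.png",cv2.resize(c["img"][140:220,220:320][:,:,::-1],None,fx=7,fy=7))
```

```text
[258.96153846 184.42307692] [257 181] [260 190] [ 0.54182413 -0.27634928  0.066     ] [ 0.54075014 -0.28142361  0.066     ]
```

View pics/p5.png

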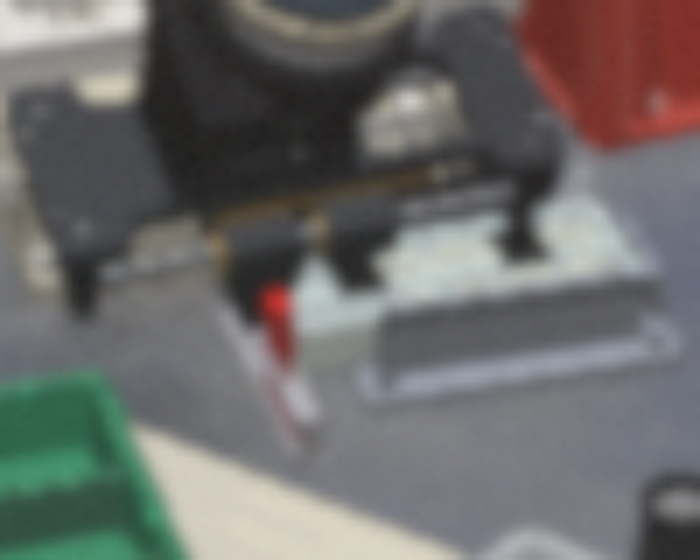

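Call:
jog_arm --pt "-0.3 -1.3 -2.7 0 0 0 1" --pt "-0.3 -1.3 -2.7 0 0 0 1"

```text
time: 4.78
position: [0.541, -0.2628, 0.0482]
tool_rot: [-0.536, 0.0, 0.0, 0.844]
ft_force: [2.8, 3.5, -1.7]
grip_width: 0.0008
```

Call:
jog_arm --pt "-0.3 -1.3 -2.7 0 0 0 1" --pt "-0.3 -1.3 -2.7 0 0 0 1"

```text
time: 5.03
position: [0.5407, -0.2649, 0.048]
tool_rot: [-0.536, 0.0, 0.0, 0.844]
ft_force: [4.2, 5.8, -3.1]
grip_width: 0.0005
```

Call:
jog_arm --pt "0 5 11 0 0 0 1" --pt "0 -40 30 0 0 0 0.2" --pt "0 -90 53 0 0 0 0.2" --pt "0 -134 74 0 0 0 0.2" --pt "0 -134 74 0 0 0 0.2"

```text
time: 5.65
position: [0.5419, -0.2585, 0.2056]
tool_rot: [-0.541, -0.002, -0.001, 0.841]
ft_force: [-0.2, -0.1, -0.2]
grip_width: 0.0314
```

```bash
cat >> h.py <<'E'
def target(yaw,roll=0,pitch=0):
    """tool axes: x=ey(+roll up), y=down, z=-ex ; pitch>0: shaker mouth (-x) down"""
    B=np.array([[0,0,-1],[1,0,0],[0,-1,0]],float)  # cols: x=Y,y=-Z,z=-X
    return Ro.from_euler('z',yaw)*Ro.from_euler('x',roll)*Ro.from_euler('y',-pitch)*Ro.from_matrix(B)
def delta(pos,rot):
    o=get_obs();R=Ro.from_quat(o["tool_rot"])
    return np.round(R.inv().apply(np.array(pos)-o["position"])*1000,1),np.round((R.inv()*rot).as_rotvec(),3)
E
python3 - <<'E'
from h import *
o=get_obs();print({k:np.round(v,3).tolist() for k,v in o.items() if k in("time","position","tool_rot","ft_force","q","grip_width")})
print(delta([.626,-.2355,.2],target(np.radians(-7),np.radians(10))))
for n in("scene","side","wrist"):
    c=cam(n);cv2.imwrite(f"pics/q_{n}.png",c["img"][:,:,::-1])
    if n!="wrist":cv2.imwrite(f"pics/qz_{n}.png",cv2.resize((c["img"][215:310,140:260] if n=="scene" else c["img"][145:215,230:340])[:,:,::-1],None,fx=6,fy=6))
E
```

```text
{'time': 5.65, 'q': [-0.787, 0.628, 1.371, 0.303, 1.457, -0.872], 'position': [0.542, -0.258, 0.206], 'tool_rot': [-0.541, -0.002, -0.001, 0.841], 'ft_force': [-0.227, -0.138, -0.151], 'grip_width': 0.031}
(array([84. , 15. , 18.3]), array([-0.22 , -1.443,  0.172]))
```

View pics/qz_side.png

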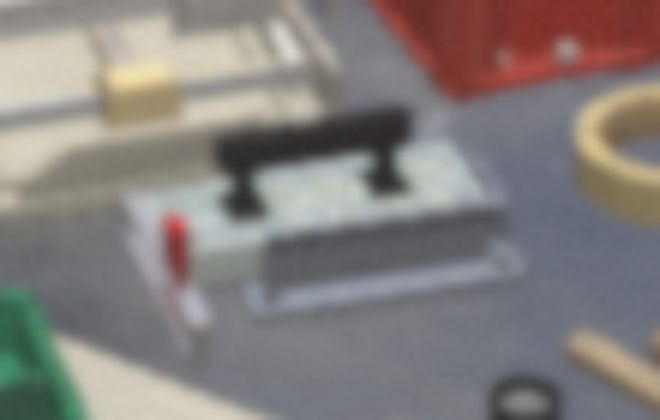

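View pics/q_wrist.png

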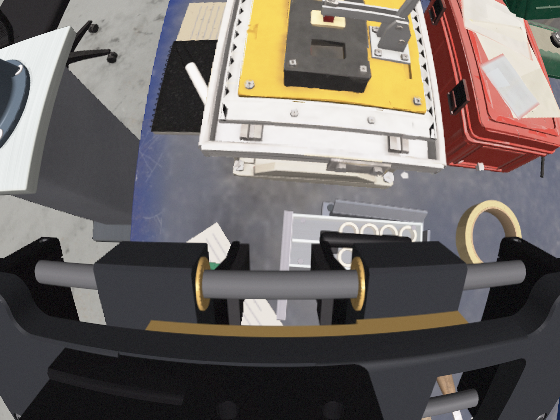

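View pics/q_scene.png

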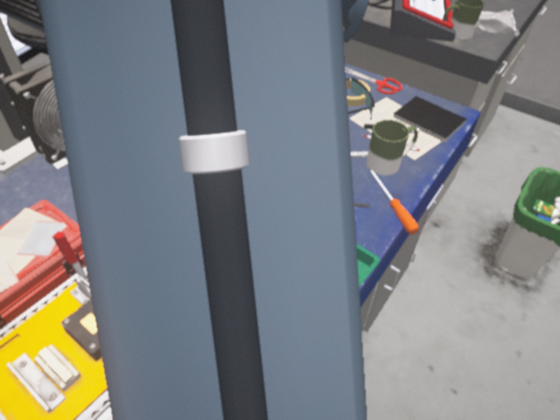

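Call:
jog_arm --pt "10 2 2 -0.027 -0.18 0.021 0.2" --pt "20 4 4 -0.055 -0.36 0.043 0.2" --pt "31 6 7 -0.082 -0.54 0.064 0.2" --pt "42 8 9 -0.11 -0.72 0.086 0.2" --pt "52 10 11 -0.137 -0.9 0.107 0.2" --pt "63 12 14 -0.165 -1.08 0.129 0.2" --pt "74 14 16 -0.192 -1.26 0.15 0.2" --pt "84 15 18.3 -0.22 -1.443 0.172 0.2" --pt "84 15 18.3 -0.22 -1.443 0.172 0.2" --pt "84 15 18.3 -0.22 -1.443 0.172 0.2"

```text
time: 7.05
position: [0.6239, -0.2334, 0.194]
tool_rot: [-0.483, -0.512, 0.42, 0.573]
ft_force: [-0.8, 0.1, 0.5]
grip_width: 0.035
```

Run:
```python
from h import *
o=get_obs();print({k:np.round(v,3).tolist() for k,v in o.items() if k in("time","position","tool_rot","ft_force","q","grip_width")})
print(delta([.626,-.2355,.085],target(np.radians(-7),np.radians(10))))
for n in("scene","side","wrist"):
    c=cam(n);cv2.imwrite(f"pics/r_{n}.png",c["img"][:,:,::-1])
    if n=="side":cv2.imwrite(f"pics/rz_{n}.png",cv2.resize(c["img"][90:215,200:360][:,:,::-1],None,fx=5,fy=5))
```

```text
{'time': 7.05, 'q': [-0.599, 0.643, 1.305, 0.164, 1.29, -2.097], 'position': [0.624, -0.233, 0.194], 'tool_rot': [-0.483, -0.512, 0.42, 0.573], 'ft_force': [-0.782, 0.061, 0.457], 'grip_width': 0.035}
(array([-21.6, 106.8,  -3.4]), array([-0.009, -0.004,  0.008]))
```

View pics/rz_side.png

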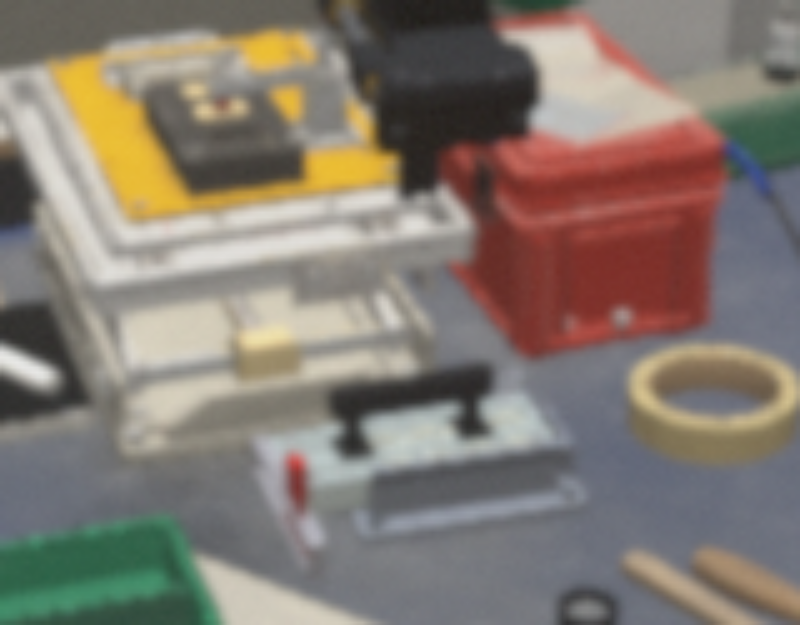

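View pics/r_wrist.png

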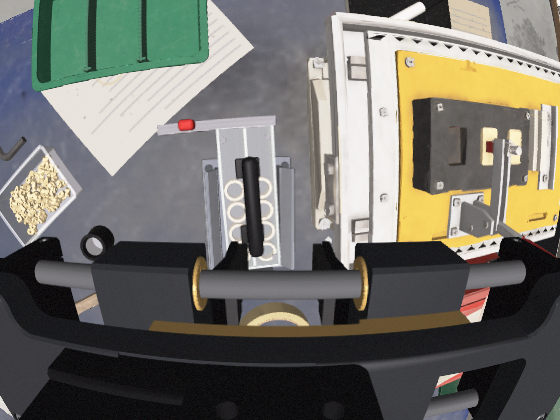

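View pics/r_scene.png

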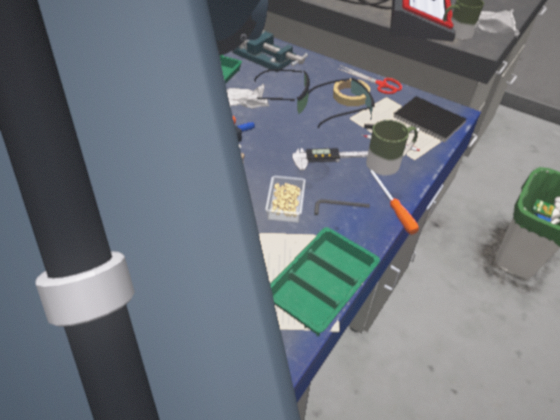

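```bash
cat >> h.py <<'E'
def wray(c,uv,z):
    K=c["camera_matrix"];a=np.array([(uv[0]-K[0,2])/K[0,0],(uv[1]-K[1,2])/K[1,1]]);r=np.linalg.norm(a)
    d=np.r_[np.sin(r)*a/max(r,1e-9),np.cos(r)]@c["R"];o=-c["t"]@c["R"];return o+d*(z-o[2])/d[2]
E
python3 - <<'E'
from h import *
c=cam("wrist");cv2.imwrite("pics/rw.png",cv2.resize(c["img"][100:285,150:330][:,:,::-1],None,fx=3.2,fy=3.2,interpolation=cv2.INTER_CUBIC))
E
```

```text
(no output)
```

View pics/rw.png

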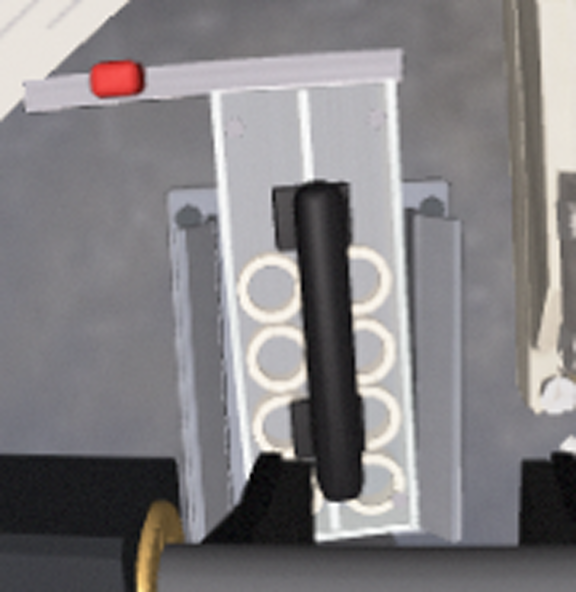

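Run:
```python
from h import *
c=cam("wrist")
f=lambda u,v,z:wray(c,(150+u/3.2,100+v/3.2),z)
a=f(317,188,.074);b=f(343,490,.074);print(a,b,np.degrees(np.arctan2((b-a)[1],(b-a)[0])),np.linalg.norm(b-a),(a+b)/2)
for p in((213,92),(398,82),(318,540),(415,527)):print("cover",f(*p,.034))
print("tab top",f(118,78,.068))
# tray rim corners in full image
for p in((35,88),(205,62)):print("tray",wray(c,p,.034))
```

```text
[ 0.58129738 -0.2339349   0.074     ] [ 0.66873493 -0.23932115  0.074     ] -3.5250274244989765 0.08760329416500434 [ 0.62501615 -0.23662803  0.074     ]
cover [ 0.55110042 -0.25829454  0.034     ]
cover [ 0.55610689 -0.20158815  0.034     ]
cover [ 0.7016088  -0.24814294  0.034     ]
cover [ 0.70345383 -0.21483018  0.034     ]
tab top [ 0.54324939 -0.2830408   0.068     ]
tray [ 0.46722498 -0.44678507  0.034     ]
tray [ 0.48349477 -0.26093364  0.034     ]
```

Run:
```python
from h import *
for z in(.09,.06):print(delta([.626,-.236,z],target(np.radians(-5.5),np.radians(10))))
```

```text
(array([-20.9, 103.1,  -2.4]), array([-0.002, -0.028,  0.007]))
(array([-26.3, 132.6,  -2.6]), array([-0.002, -0.028,  0.007]))
```

Call:
jog_arm --pt "-10 50 -1 0 -0.014 0.003 0.2" --pt "-21 103 -2.4 0 -0.028 0.007 0.2" --pt "-22.5 112 -2.5 0 -0.028 0.007 0.2" --pt "-23.5 117 -2.5 0 -0.028 0.007 0.2" --pt "-23.5 117 -2.5 0 -0.028 0.007 0.2"

```text
time: 7.92
position: [0.6276, -0.2365, 0.0779]
tool_rot: [-0.48, -0.52, 0.428, 0.562]
ft_force: [0.4, 0.7, 0.5]
grip_width: 0.0351
```

Run:
```python
from h import *
o=get_obs();print({k:np.round(v,3).tolist() for k,v in o.items() if k in("time","position","tool_rot","ft_force","q","grip_width")})
print(delta([.626,-.236,.06],target(np.radians(-5.5),np.radians(10))))
for n in("side","wrist"):
    c=cam(n);cv2.imwrite(f"pics/s_{n}.png",c["img"][:,:,::-1])
    if n=="side":cv2.imwrite(f"pics/sz_{n}.png",cv2.resize(c["img"][90:215,200:360][:,:,::-1],None,fx=5,fy=5))
```

```text
{'time': 7.925, 'q': [-0.597, 0.782, 1.377, 0.174, 1.071, -2.163], 'position': [0.628, -0.237, 0.078], 'tool_rot': [-0.48, -0.52, 0.428, 0.562], 'ft_force': [0.406, 0.716, 0.542], 'grip_width': 0.035}
(array([-2.7, 17.7,  1.6]), array([ 0.001,  0.001, -0.001]))
```

View pics/sz_side.png

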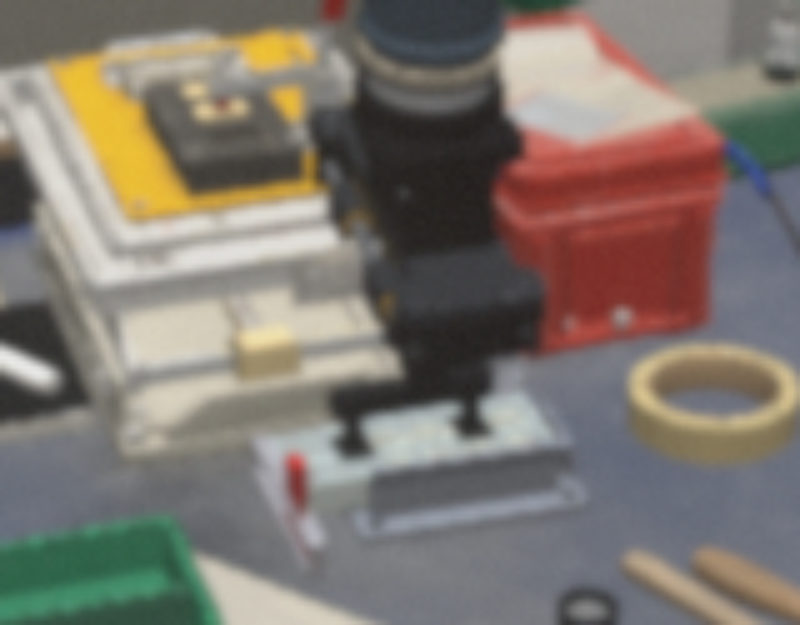

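View pics/s_wrist.png

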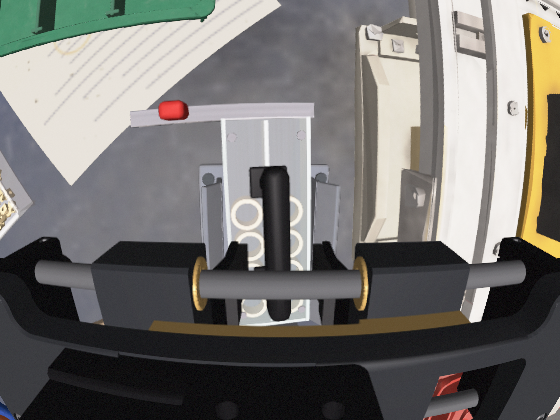

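Call:
jog_arm --pt "-1.5 9 0.8 0 0 0 0.2" --pt "-2.7 17.7 1 0 0 0 0.2" --pt "-2.7 17.7 1 0 0 0 0.2"

```text
time: 8.4
position: [0.6245, -0.2346, 0.057]
tool_rot: [-0.478, -0.519, 0.429, 0.564]
ft_force: [-0.7, -0.1, 0.9]
grip_width: 0.0349
```

Call:
jog_arm --pt "0 0 0 0 0 0 0.6" --pt "0 0 0 0 0 0 1" --pt "0 0 0 0 0 0 1" --pt "0 0 0 0 0 0 1" --pt "0 0 0 0 0 0 1" --grip_force 40

```text
time: 9.02
position: [0.6257, -0.2358, 0.0588]
tool_rot: [-0.48, -0.519, 0.429, 0.562]
ft_force: [-1.2, -1.0, 4.2]
grip_width: 0.0151
```

Run:
```python
from h import *
for n in("side","wrist"):
    c=cam(n)
    if n=="side":cv2.imwrite(f"pics/t_{n}.png",cv2.resize(c["img"][110:215,230:340][:,:,::-1],None,fx=6,fy=6))
    else: cv2.imwrite(f"pics/t_{n}.png",c["img"][:,:,::-1])
```

```text
(no output)
```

View pics/t_side.png

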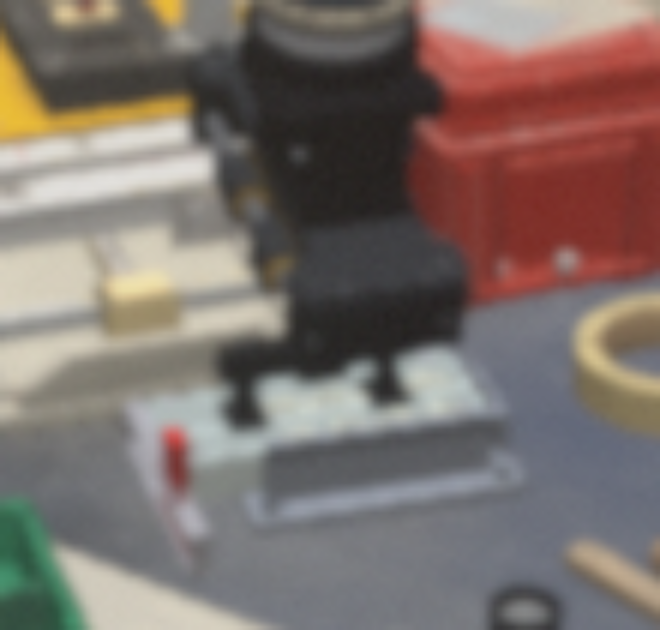

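View pics/t_wrist.png

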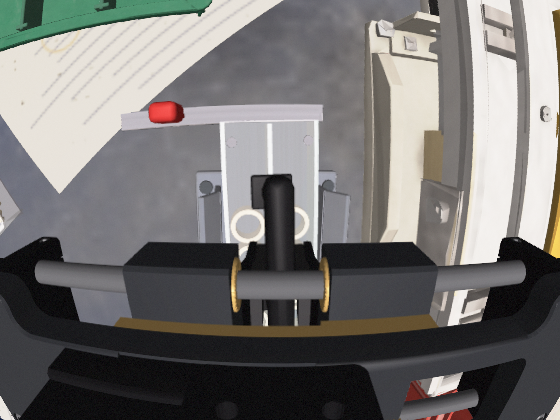

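Call:
jog_arm --pt "1 -6 0 0 0 0 1" --pt "3 -18 0 0 0 0 1" --pt "6 -36 0 0 0 0 1" --pt "10 -58 0 0 0 0 1" --pt "14 -80 0 0 0 0.05 1" --pt "18 -102 0 0 0 0.1 1" --pt "22 -124 0 0 0 0.15 1" --pt "23 -130 0 0 0 0.175 1" --pt "23 -130 0 0 0 0.175 1"

```text
time: 10.25
position: [0.6255, -0.234, 0.1907]
tool_rot: [-0.522, -0.476, 0.476, 0.523]
ft_force: [0.2, 1.2, -5.6]
grip_width: 0.0135
```

Run:
```python
from h import *
o=get_obs();print({k:np.round(v,3).tolist() for k,v in o.items() if k in("time","position","tool_rot","ft_force","q","grip_width")})
for n in("side","wrist"):
    c=cam(n)
    if n=="side":cv2.imwrite(f"pics/u_{n}.png",cv2.resize(c["img"][80:215,200:340][:,:,::-1],None,fx=5,fy=5))
    else: cv2.imwrite(f"pics/u_{n}.png",c["img"][:,:,::-1])
```

```text
{'time': 10.25, 'q': [-0.525, 0.62, 1.347, 0.0, 1.176, -2.002], 'position': [0.625, -0.234, 0.191], 'tool_rot': [-0.522, -0.476, 0.476, 0.523], 'ft_force': [0.219, 1.179, -5.602], 'grip_width': 0.013}
```

View pics/u_side.png

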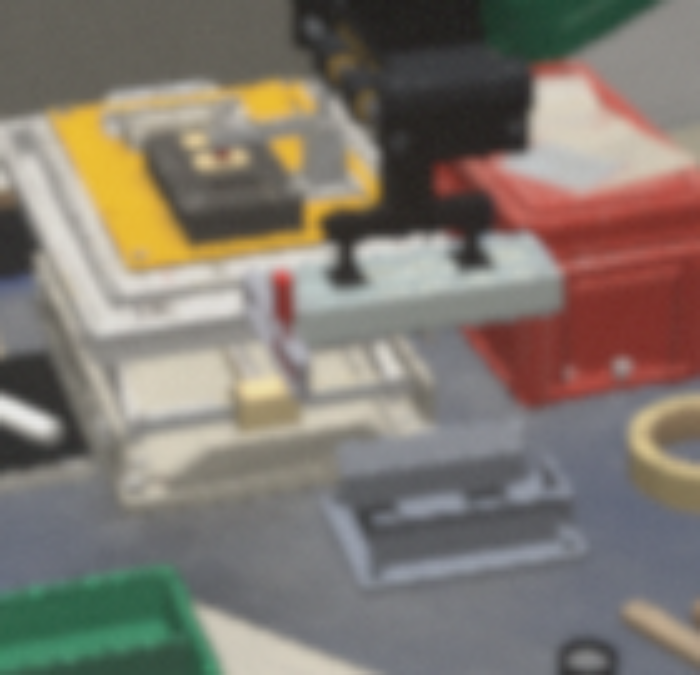

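View pics/u_wrist.png

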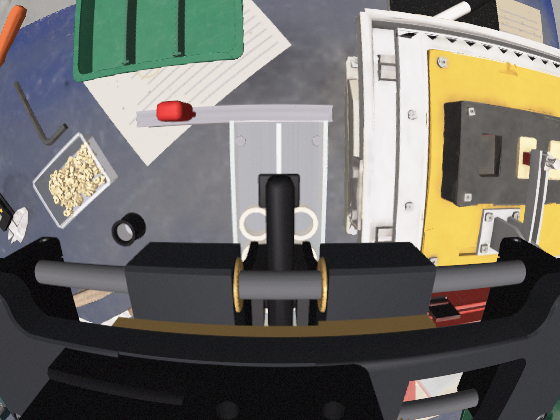

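```bash
cat >> h.py <<'E'
TC=np.array([.4105,-.3505]);TY=np.radians(-3.7)
def pour(ty,pitch,tx=.018,mz=.055):
    p=np.radians(pitch);e=np.array([np.cos(TY),np.sin(TY)]);f=np.array([-e[1],e[0]])
    m=TC+tx*e+ty*f
    a=.075*np.cos(p)-.0445*np.sin(p);z=.075*np.sin(p)+.0445*np.cos(p)
    return np.r_[m+a*e,mz+z],target(TY,0,p)
E
python3 - <<'E'
from h import *
print(delta(*pour(.058,0,mz=.1)));print(delta(*pour(.058,14)),pour(.058,14)[0])
E
```

```text
(array([-74.9,  45. , 111. ]), array([-0.004, -0.03 ,  0.001]))
(array([-75.4,  73.2, 123.9]), array([-0.248, -0.03 , -0.002])) [ 0.49408276 -0.29778391  0.1163223 ]
```

Call:
jog_arm --pt "-4 2 6 0 0 0 1" --pt "-12 6 18 0 -0.005 0 1" --pt "-24 12 36 0 -0.01 0 1" --pt "-38 20 57 0 -0.015 0 1" --pt "-52 30 78 0 -0.02 0 1" --pt "-64 38 96 0 -0.03 0 1" --pt "-72 42 107 0 -0.03 0 1" --pt "-75 44 111 0 -0.03 0 1" --pt "-75 50 114 -0.06 -0.03 0 1" --pt "-75 57 117 -0.12 -0.03 0 1" --pt "-75 65 120 -0.18 -0.03 0 1" --pt "-75 73 124 -0.248 -0.03 -0.002 1" --pt "-75 73 124 -0.248 -0.03 -0.002 1"

```text
time: 11.98
position: [0.4935, -0.2971, 0.1167]
tool_rot: [0.575, 0.539, -0.421, -0.45]
ft_force: [-0.1, 0.8, -4.0]
grip_width: 0.0136
```

```bash
cat > look.py <<'E'
import sys
from h import *
t=sys.argv[1]
o=get_obs();print({k:np.round(v,3).tolist() for k,v in o.items() if k in("time","position","ft_force","q","grip_width")})
a=cam("side")["img"][130:270,150:340];b=cam("wrist")["img"][0:240,60:440]
a=cv2.resize(a,None,fx=2.1,fy=2.1,interpolation=cv2.INTER_CUBIC);b=cv2.resize(b,(int(380*294/240),294))
s=np.hstack([a,b]);s=s[:,:860];s=cv2.resize(s,None,fx=.92,fy=.92) if s.shape[1]>800 else s
cv2.imwrite(f"pics/{t}.png",s[:,:,::-1]);print(s.shape)
E
python3 look.py v1
python3 - <<'E'
from h import *
print(delta(*pour(.058,14)))
E
```

```text
{'time': 11.975, 'q': [-0.827, 0.554, 1.819, 0.295, 0.611, -2.561], 'position': [0.493, -0.297, 0.117], 'ft_force': [-0.148, 0.76, -3.989], 'grip_width': 0.014}
(270, 791, 3)
(array([0.8, 1.1, 2. ]), array([ 0.002,  0.001, -0.003]))
```

View pics/v1.png

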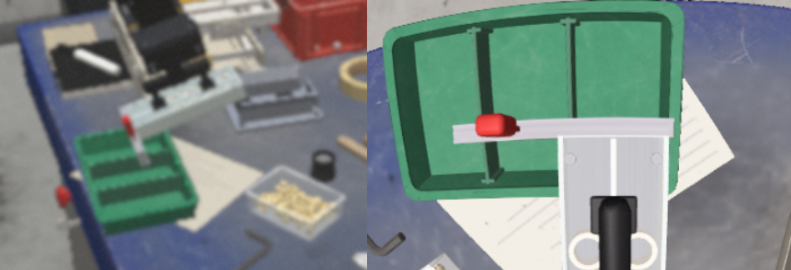

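Call:
jog_arm --pt "0 0 -13 0 0 0 1" --pt "0 0 0 0 0 0 1" --pt "0 0 -13 0 0 0 1" --pt "0 0 0 0 0 0 1" --pt "0 0 0 0 0 0 1"

```text
time: 12.7
position: [0.4937, -0.297, 0.1168]
tool_rot: [0.575, 0.539, -0.421, -0.449]
ft_force: [-0.5, 0.3, -5.0]
grip_width: 0.0134
```

```bash
python3 look.py v2
```

```text
{'time': 12.7, 'q': [-0.827, 0.554, 1.819, 0.296, 0.611, -2.562], 'position': [0.494, -0.297, 0.117], 'ft_force': [-0.497, 0.33, -4.954], 'grip_width': 0.013}
(270, 791, 3)
```

View pics/v2.png

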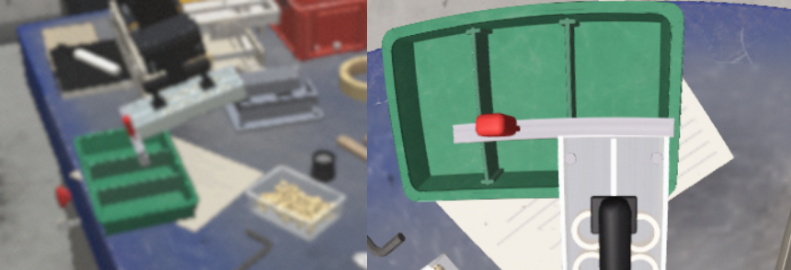

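Call:
jog_arm --pt "0 0 -13 0 0 0 1" --pt "0 0 0 0 0 0 1" --pt "0 0 -13 0 0 0 1" --pt "0 0 0 0 0 0 1" --pt "0 0 -13 0 0 0 1" --pt "0 0 0 0 0 0 1" --pt "0 0 -13 0 0 0 1" --pt "0 0 0 0 0 0 1" --pt "0 0 -13 0 0 0 1" --pt "0 0 0 0 0 0 1" --pt "0 0 -13 0 0 0 1" --pt "0 0 0 0 0 0 1" --pt "0 0 0 0 0 0 1"

```text
time: 14.42
position: [0.4935, -0.2971, 0.1168]
tool_rot: [0.575, 0.539, -0.421, -0.449]
ft_force: [0.2, 0.9, -4.1]
grip_width: 0.0135
```

```bash
python3 look.py v3
```

```text
{'time': 14.425, 'q': [-0.827, 0.554, 1.82, 0.296, 0.61, -2.563], 'position': [0.494, -0.297, 0.117], 'ft_force': [0.207, 0.936, -4.083], 'grip_width': 0.013}
(270, 791, 3)
```

View pics/v3.png

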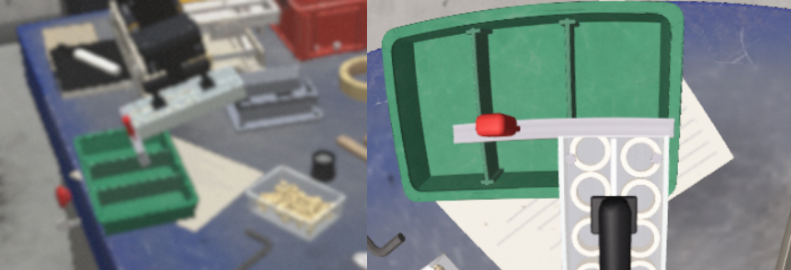

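Call:
jog_arm --pt "0 0 -13 0 0 0 1" --pt "0 0 0 0 0 0 1" --pt "0 0 -13 0 0 0 1" --pt "0 0 0 0 0 0 1" --pt "0 0 0 0 0 0 1"

```text
time: 15.15
position: [0.4936, -0.297, 0.1168]
tool_rot: [0.575, 0.539, -0.421, -0.449]
ft_force: [-0.2, 0.7, -4.7]
grip_width: 0.0136
```

```bash
python3 look.py v4
```

```text
{'time': 15.15, 'q': [-0.827, 0.554, 1.82, 0.296, 0.61, -2.562], 'position': [0.494, -0.297, 0.117], 'ft_force': [-0.178, 0.711, -4.673], 'grip_width': 0.014}
(270, 791, 3)
```

View pics/v4.png

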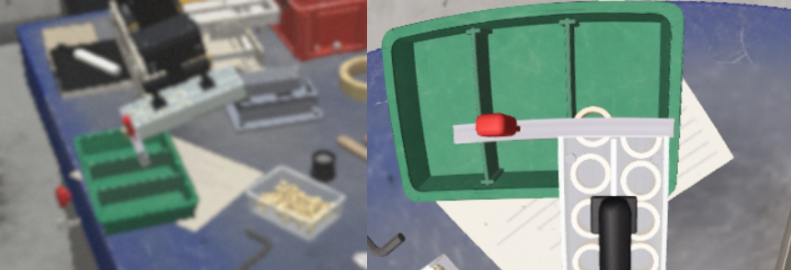

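Call:
jog_arm --pt "0 0 -13 0 0 0 1" --pt "0 0 0 0 0 0 1" --pt "0 0 0 0 0 0 1"

```text
time: 15.62
position: [0.4939, -0.2971, 0.1169]
tool_rot: [0.575, 0.539, -0.421, -0.449]
ft_force: [-0.9, 0.3, -4.9]
grip_width: 0.0137
```

```bash
python3 look.py v5
```

```text
{'time': 15.625, 'q': [-0.827, 0.554, 1.819, 0.296, 0.611, -2.562], 'position': [0.494, -0.297, 0.117], 'ft_force': [-0.898, 0.26, -4.882], 'grip_width': 0.014}
(270, 791, 3)
```

View pics/v5.png

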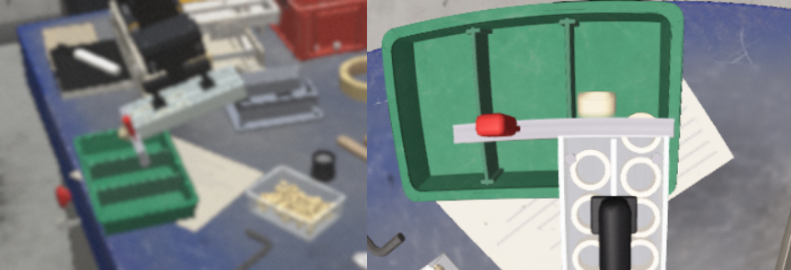

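Call:
jog_arm --pt "0 0 -13 0 0 0 1" --pt "0 0 0 0 0 0 1" --pt "0 0 0 0 0 0 1"

```text
time: 16.1
position: [0.4938, -0.2971, 0.1169]
tool_rot: [0.575, 0.539, -0.421, -0.449]
ft_force: [-0.4, 0.2, -4.3]
grip_width: 0.0136
```

```bash
python3 look.py v6
```

```text
{'time': 16.1, 'q': [-0.827, 0.554, 1.819, 0.296, 0.611, -2.562], 'position': [0.494, -0.297, 0.117], 'ft_force': [-0.387, 0.163, -4.331], 'grip_width': 0.014}
(270, 791, 3)
```

View pics/v6.png

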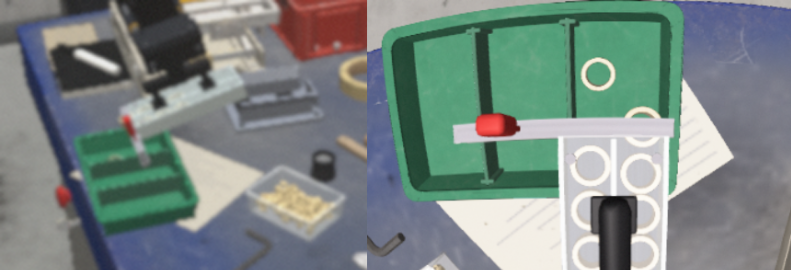

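Call:
jog_arm --pt "0 0 -13 0 0 0 1" --pt "0 0 0 0 0 0 1" --pt "0 0 0 0 0 0 1"

```text
time: 16.58
position: [0.4939, -0.2971, 0.1169]
tool_rot: [0.575, 0.539, -0.421, -0.449]
ft_force: [-0.2, 1.2, -4.5]
grip_width: 0.0136
```

```bash
python3 look.py v7
```

```text
{'time': 16.575, 'q': [-0.827, 0.554, 1.819, 0.296, 0.611, -2.562], 'position': [0.494, -0.297, 0.117], 'ft_force': [-0.236, 1.212, -4.454], 'grip_width': 0.014}
(270, 791, 3)
```

View pics/v7.png

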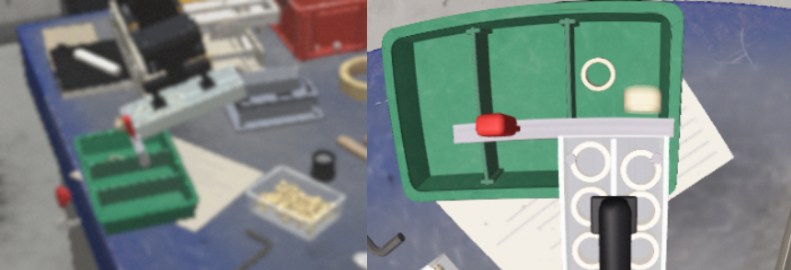

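Run:
```python
from h import *
print(delta(*pour(0,14)))
```

```text
(array([-57.9,   0.9,   0.8]), array([ 0.002, -0.   , -0.002]))
```

Call:
jog_arm --pt "-6 0 0 0 0 0 1" --pt "-20 0 0 0 0 0 1" --pt "-38 0 0 0 0 0 1" --pt "-52 0 0 0 0 0 1" --pt "-58 0 0 0 0 0 1" --pt "-58 0 0 0 0 0 1" --pt "-58 0 -13 0 0 0 1" --pt "-58 0 0 0 0 0 1" --pt "-58 0 -13 0 0 0 1" --pt "-58 0 0 0 0 0 1" --pt "-58 0 0 0 0 0 1"

```text
time: 18.05
position: [0.4901, -0.3548, 0.117]
tool_rot: [0.575, 0.539, -0.421, -0.449]
ft_force: [-0.4, -0.7, -5.0]
grip_width: 0.0137
```

```bash
python3 look.py v8
```

```text
{'time': 18.05, 'q': [-0.905, 0.585, 1.739, 0.293, 0.674, -2.627], 'position': [0.49, -0.355, 0.117], 'ft_force': [-0.444, -0.743, -4.988], 'grip_width': 0.014}
(270, 791, 3)
```

View pics/v8.png

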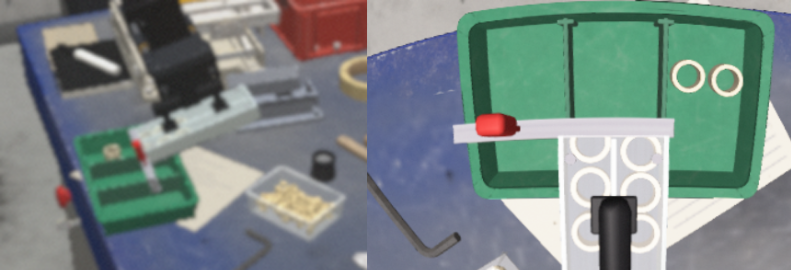

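Call:
jog_arm --pt "0 0 -13 0 0 0 1" --pt "0 0 0 0 0 0 1" --pt "0 0 -13 0 0 0 1" --pt "0 0 0 0 0 0 1" --pt "0 0 0 0 0 0 1"

```text
time: 18.77
position: [0.4901, -0.3551, 0.117]
tool_rot: [0.575, 0.539, -0.421, -0.449]
ft_force: [0.0, 1.0, -4.3]
grip_width: 0.014
```

```bash
python3 look.py v9
```

```text
{'time': 18.775, 'q': [-0.905, 0.585, 1.738, 0.293, 0.674, -2.628], 'position': [0.49, -0.355, 0.117], 'ft_force': [0.026, 1.026, -4.254], 'grip_width': 0.014}
(270, 791, 3)
```

View pics/v9.png

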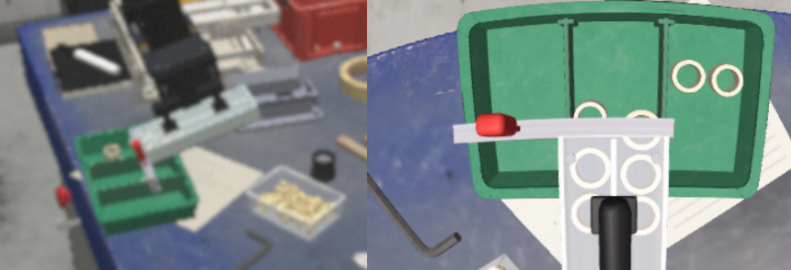

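Call:
jog_arm --pt "0 0 -13 0 0 0 1" --pt "0 0 0 0 0 0 1" --pt "0 0 0 0 0 0 1"

```text
time: 19.25
position: [0.4903, -0.3551, 0.117]
tool_rot: [0.575, 0.539, -0.421, -0.449]
ft_force: [-0.5, 0.4, -3.6]
grip_width: 0.0136
```

```bash
python3 look.py v10
```

```text
{'time': 19.25, 'q': [-0.905, 0.585, 1.738, 0.293, 0.674, -2.627], 'position': [0.49, -0.355, 0.117], 'ft_force': [-0.468, 0.449, -3.584], 'grip_width': 0.014}
(270, 791, 3)
```

View pics/v10.png

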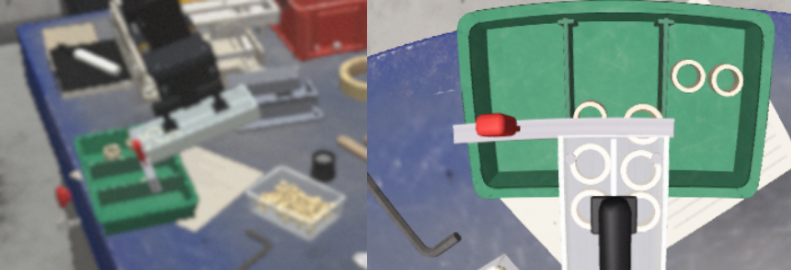

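Call:
jog_arm --pt "0 0 -13 0 0 0 1" --pt "0 0 0 0 0 0 1" --pt "0 0 0 0 0 0 1"

```text
time: 19.73
position: [0.4903, -0.3551, 0.117]
tool_rot: [0.575, 0.539, -0.421, -0.449]
ft_force: [-0.1, -0.1, -4.8]
grip_width: 0.0131
```

```bash
python3 look.py v11
```

```text
{'time': 19.725, 'q': [-0.905, 0.585, 1.738, 0.293, 0.674, -2.627], 'position': [0.49, -0.355, 0.117], 'ft_force': [-0.142, -0.106, -4.783], 'grip_width': 0.013}
(270, 791, 3)
```

View pics/v11.png

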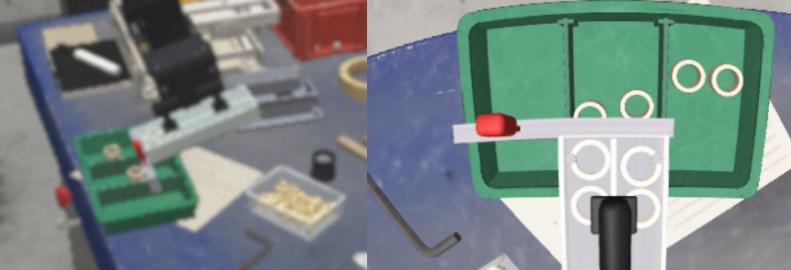

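Call:
jog_arm --pt "-6 0 0 0 0 0 1" --pt "-20 0 0 0 0 0 1" --pt "-38 0 0 0 0 0 1" --pt "-52 0 0 0 0 0 1" --pt "-58 0 0 0 0 0 1" --pt "-58 0 0 0 0 0 1" --pt "-58 0 0 0 0 0 1"

```text
time: 20.7
position: [0.4872, -0.413, 0.1174]
tool_rot: [0.575, 0.539, -0.421, -0.448]
ft_force: [0.0, 1.2, -4.4]
grip_width: 0.0138
```

```bash
python3 look.py v12
python3 - <<'E'
from h import *
print(delta(*pour(-.058,14)))
E
```

```text
{'time': 20.7, 'q': [-0.972, 0.621, 1.645, 0.287, 0.742, -2.677], 'position': [0.487, -0.413, 0.117], 'ft_force': [0.002, 1.199, -4.39], 'grip_width': 0.014}
(270, 791, 3)
(array([-0.6,  1. ,  1. ]), array([ 0.002,  0.001, -0.001]))
```

View pics/v12.png

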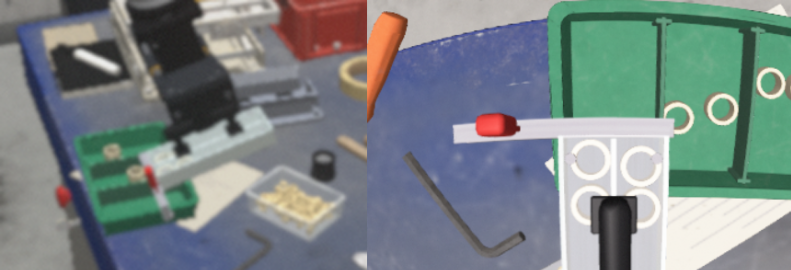

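Call:
jog_arm --pt "2 0 0 0 0 0 1" --pt "2 0 -13 0 0 0 1" --pt "2 0 0 0 0 0 1" --pt "2 0 -13 0 0 0 1" --pt "2 0 0 0 0 0 1" --pt "2 0 -13 0 0 0 1" --pt "2 0 0 0 0 0 1" --pt "2 0 -13 0 0 0 1" --pt "2 0 0 0 0 0 1" --pt "2 0 -13 0 0 0 1" --pt "2 0 0 0 0 0 1" --pt "2 0 -13 0 0 0 1" --pt "2 0 0 0 0 0 1" --pt "2 0 0 0 0 0 1"

```text
time: 22.55
position: [0.4865, -0.4111, 0.1171]
tool_rot: [0.575, 0.539, -0.421, -0.449]
ft_force: [0.3, 0.6, -4.2]
grip_width: 0.0135
```

```bash
python3 look.py v13
```

```text
{'time': 22.55, 'q': [-0.97, 0.62, 1.649, 0.287, 0.74, -2.676], 'position': [0.487, -0.411, 0.117], 'ft_force': [0.298, 0.588, -4.194], 'grip_width': 0.014}
(270, 791, 3)
```

View pics/v13.png

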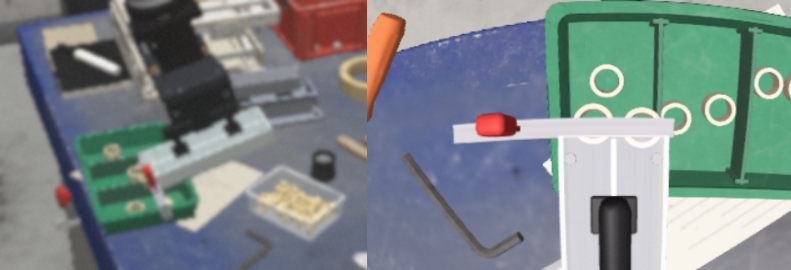

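Call:
jog_arm --pt "0 0 -13 0 0 0 1" --pt "0 0 0 0 0 0 1" --pt "0 0 -13 0 0 0 1" --pt "0 0 0 0 0 0 1" --pt "0 0 -13 0 0 0 1" --pt "0 0 0 0 0 0 1" --pt "0 0 0 0 0 0 1"

```text
time: 23.52
position: [0.4864, -0.4111, 0.1171]
tool_rot: [0.575, 0.539, -0.421, -0.449]
ft_force: [0.3, -0.5, -3.3]
grip_width: 0.0135
```

```bash
python3 look.py v14
```

```text
{'time': 23.525, 'q': [-0.971, 0.62, 1.649, 0.287, 0.74, -2.676], 'position': [0.486, -0.411, 0.117], 'ft_force': [0.313, -0.546, -3.294], 'grip_width': 0.014}
(270, 791, 3)
```

View pics/v14.png

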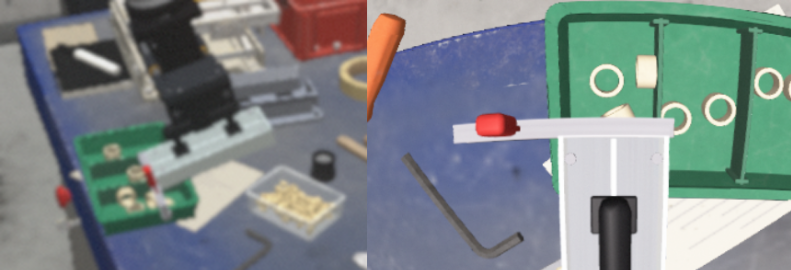

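Call:
jog_arm --pt "0 -10 -2.5 0 0 0 1" --pt "0 -25 -6 0 0 0 1" --pt "0 -45 -11 0 0 0 1" --pt "0 -58 -14 0 0 0 1" --pt "0 -58 -14 0 0 0 1"

```text
time: 24.25
position: [0.4877, -0.4126, 0.1793]
tool_rot: [0.577, 0.539, -0.421, -0.446]
ft_force: [0.2, -0.9, -4.7]
grip_width: 0.0136
```

```bash
python3 look.py v15
python3 - <<'E'
from h import *
c=cam("side");cv2.imwrite("pics/v15s.png",cv2.resize(c["img"][170:260,170:270][:,:,::-1],None,fx=7,fy=7,interpolation=cv2.INTER_CUBIC))
E
```

```text
{'time': 24.25, 'q': [-0.97, 0.532, 1.603, 0.254, 0.864, -2.629], 'position': [0.488, -0.413, 0.179], 'ft_force': [0.191, -0.922, -4.686], 'grip_width': 0.014}
(270, 791, 3)
```

View pics/v15.png

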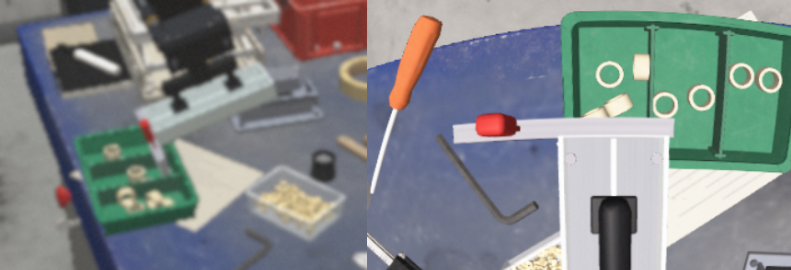

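View pics/v15s.png

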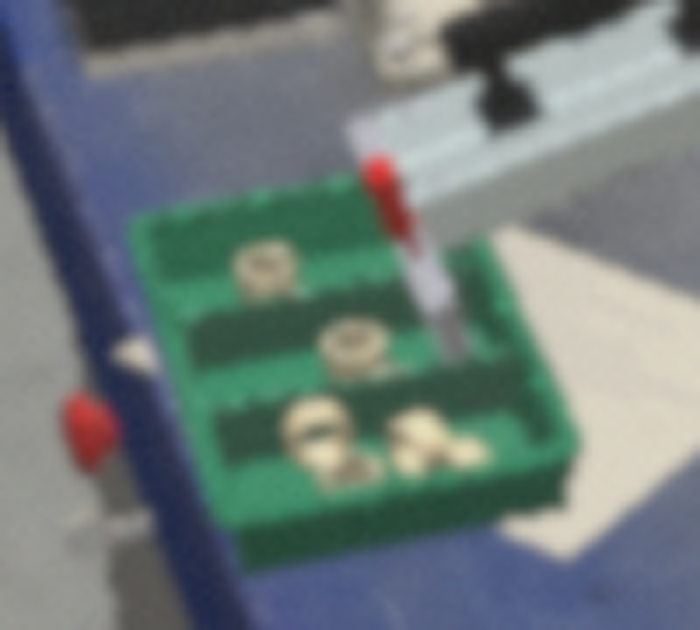

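Run:
```python
from h import *
c=cam("wrist");o=get_obs();R=Ro.from_quat(o["tool_rot"]).as_matrix()
Rt=c["R"]@R; tt=c["t"]+c["R"]@o["position"]   # cam = Rt*tool + tt
q=np.array([-0.483,-0.512,0.42,0.573]);R1=Ro.from_quat(q).as_matrix();p1=np.array([.6239,-.2334,.194])
w=dict(camera_matrix=c["camera_matrix"],R=Rt@R1.T);w["t"]=tt-w["R"]@p1
f=lambda u,v,z:wray(w,(150+u/3.2,100+v/3.2),z)
yaw=np.radians(-5.5);e=np.array([np.cos(yaw),np.sin(yaw)]);g=np.array([-e[1],e[0]])
def S(p): d=p[:2]-np.array([.626,-.236]);return np.round(1000*np.array([d@e,d@g]),1)
for nm,u,v,z in(("coverL",213,92,.034),("coverR",398,82,.034),("coverBL",318,540,.034),("coverBR",415,527,.034),("barn",317,188,.074),("barf",343,490,.074),
  ("screwL",190,213,.002),("screwR",432,205,.002),("tabL",168,190,.002),("tabR",447,182,.002),("flareL0",175,230,.045),("flareL1",190,530,.045),("flareR0",461,218,.045),("flareR1",460,540,.045)):
    print(nm,np.round(f(u,v,z),4),S(f(u,v,z)))
c=cam("scene");cv2.imwrite("pics/w_scene.png",c["img"][:,:,::-1])
c=cam("wrist");cv2.imwrite("pics/w_wrist.png",c["img"][:,:,::-1])
```

```text
coverL [ 0.5501 -0.2578  0.034 ] [-73.4 -29. ]
coverR [ 0.5551 -0.2013  0.034 ] [-73.9  27.7]
coverBL [ 0.7    -0.2477  0.034 ] [74.8 -4.6]
coverBR [ 0.7019 -0.2146  0.034 ] [73.5 28.6]
barn [ 0.5803 -0.2336  0.074 ] [-45.7  -2. ]
barf [ 0.6673 -0.2389  0.074 ] [41.4  1. ]
screwL [ 0.5889 -0.2719  0.002 ] [-33.5 -39.3]
screwR [ 0.599  -0.1896  0.002 ] [-31.3  43.6]
tabL [ 0.58  -0.278  0.002] [-41.8 -46.2]
tabR [ 0.5918 -0.1834  0.002 ] [-39.1  49.1]
flareL0 [ 0.5888 -0.275   0.045 ] [-33.3 -42.4]
flareL1 [ 0.6837 -0.288   0.045 ] [ 62.5 -46.3]
flareR0 [ 0.5986 -0.1891  0.045 ] [-31.8  44.1]
flareR1 [ 0.7046 -0.2016  0.045 ] [74.9 41.8]
```

View pics/w_scene.png

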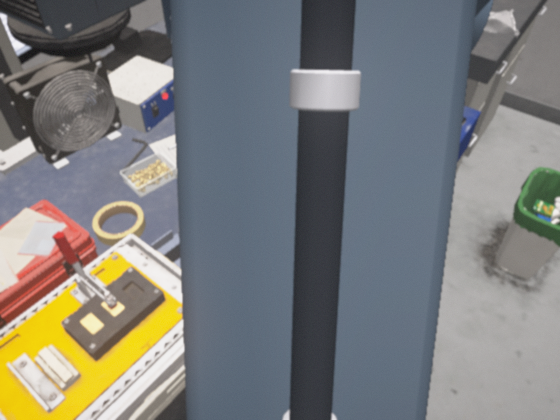

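View pics/w_wrist.png

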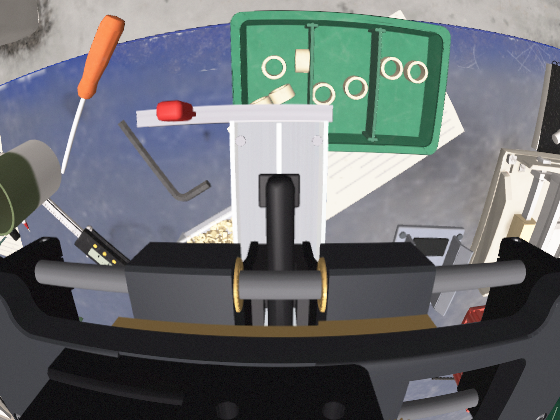

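Run:
```python
from h import *
print(delta([.49,-.40,.20],target(np.radians(-3.7),0)))
print(delta([.6259,-.2408,.20],target(np.radians(-7),0)))
```

```text
(array([ 11.4, -22.3,  -8.3]), array([ 0.245, -0.   , -0.001]))
(array([ 179.1,    8. , -129.9]), array([0.245, 0.057, 0.006]))
```

Call:
jog_arm --pt "3 -8 -3 0.08 0 0 1" --pt "8 -18 -6 0.17 0 0 1" --pt "14 -22 -10 0.245 0 0 1" --pt "35 -18 -25 0.245 0.007 0 1" --pt "60 -14 -43 0.245 0.015 0 1" --pt "87 -9 -63 0.245 0.025 0 1" --pt "114 -4 -83 0.245 0.035 0 1" --pt "140 1 -102 0.245 0.045 0 1" --pt "162 5 -118 0.245 0.052 0.003 1" --pt "176 8 -128 0.245 0.057 0.006 1" --pt "179 8 -130 0.245 0.057 0.006 1" --pt "179 8 -130 0.245 0.057 0.006 1"

```text
time: 26.05
position: [0.626, -0.2418, 0.2007]
tool_rot: [0.53, 0.469, -0.469, -0.529]
ft_force: [0.2, -0.1, -3.5]
grip_width: 0.0135
```

```bash
python3 look.py x1
python3 - <<'E'
from h import *
r=target(np.radians(-7),np.radians(8))
for z in(.11,.08,.0634):print(z,delta([.6259,-.2408,z],r))
c=cam("wrist");cv2.imwrite("pics/x1w.png",c["img"][:,:,::-1])
E
```

```text
{'time': 26.05, 'q': [-0.534, 0.613, 1.331, -0.001, 1.196, -1.983], 'position': [0.626, -0.242, 0.201], 'ft_force': [0.181, -0.14, -3.527], 'grip_width': 0.014}
(270, 791, 3)
0.11 (array([ 1.6, 90.8,  0.1]), array([ 0.001, -0.001, -0.141]))
0.08 (array([1.600e+00, 1.208e+02, 1.000e-01]), array([ 0.001, -0.001, -0.141]))
0.0634 (array([  1.7, 137.4,   0.2]), array([ 0.001, -0.001, -0.141]))
```

View pics/x1w.png

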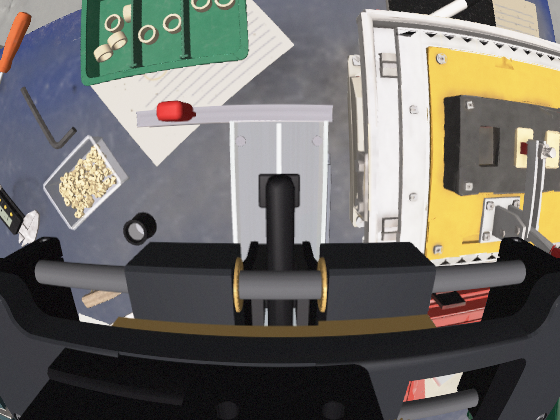

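Call:
jog_arm --pt "1 20 0 0 0 -0.05 1" --pt "1.6 50 0 0 0 -0.1 1" --pt "1.6 80 0 0 0 -0.14 1" --pt "1.6 102 0 0 0 -0.14 1" --pt "1.6 110 0 0 0 -0.14 1" --pt "1.6 110 0 0 0 -0.14 1"

```text
time: 26.95
position: [0.6265, -0.2402, 0.0908]
tool_rot: [-0.496, -0.504, 0.43, 0.561]
ft_force: [0.4, 0.1, -3.7]
grip_width: 0.0137
```

```bash
python3 look.py x2
python3 - <<'E'
from h import *
r=target(np.radians(-7),np.radians(8))
for z in(.08,.0634):print(z,delta([.6259,-.2408,z],r))
c=cam("wrist");cv2.imwrite("pics/x2w.png",cv2.resize(c["img"][80:285,130:430][:,:,::-1],None,fx=2.6,fy=2.6,interpolation=cv2.INTER_CUBIC))
c=cam("side");cv2.imwrite("pics/x2s.png",cv2.resize(c["img"][100:215,230:340][:,:,::-1],None,fx=5,fy=5,interpolation=cv2.INTER_CUBIC))
E
```

```text
{'time': 26.95, 'q': [-0.59, 0.759, 1.381, 0.142, 1.067, -2.112], 'position': [0.626, -0.24, 0.091], 'ft_force': [0.448, 0.113, -3.746], 'grip_width': 0.014}
(270, 791, 3)
0.08 (array([-2.2, 11.9,  1.5]), array([ 0.003,  0.001, -0.002]))
0.0634 (array([-4.5, 28.3,  1.6]), array([ 0.003,  0.001, -0.002]))
```

View pics/x2w.png

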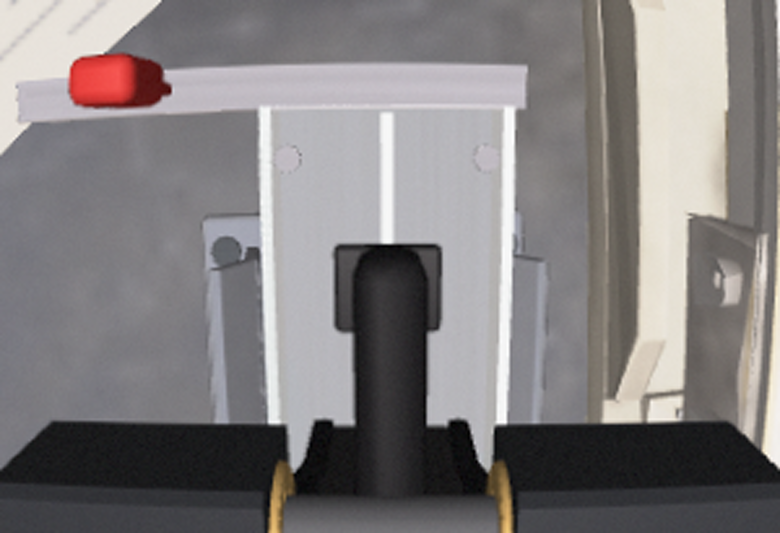

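View pics/x2s.png

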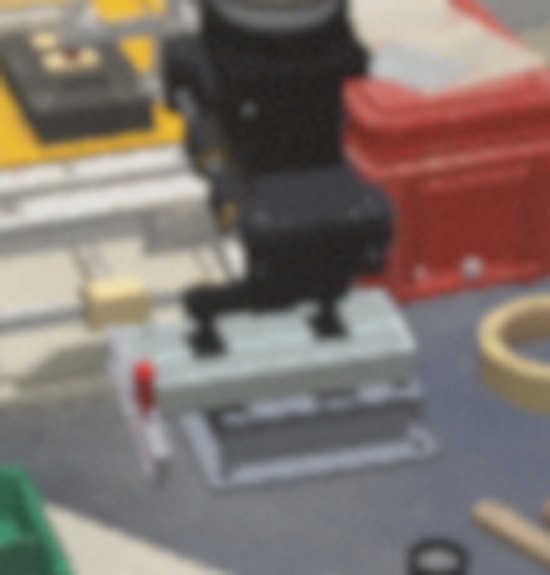

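Run:
```python
from h import *
c=cam("wrist")
f=lambda u,v,z:wray(c,(130+u/2.6,80+v/2.6),z)
L=f(210,268,.045);R=f(546,258,.045);print(L,R,(L+R)/2)
L=f(213,400,.045);R=f(541,400,.045);print(L,R,(L+R)/2)
print("screw",f(227,250,.002))
# shaker cover corners: cover top z est
o=get_obs();T=Ro.from_quat(o["tool_rot"])
# assumed shaker frame in tool: x=-z, y=+x, z=-y ; origin 47mm along +y tool
P=lambda x,y,z:o["position"]+T.apply(np.array([y,47-z,-x])/1000)
print("assumed cover front corners",P(-75,-28,22),P(-75,28,22)); 
a=P(-75,-28,22);b=P(-75,28,22)
print("seen",f(262,108,a[2]),f(512,108,b[2]))
print("origin",P(0,0,0),"low corner",P(0,-28.25,0),P(0,28.25,0))
```

```text
[ 0.58899801 -0.27478214  0.045     ] [ 0.59894736 -0.18940942  0.045     ] [ 0.59397269 -0.23209578  0.045     ]
[ 0.62301606 -0.28002697  0.045     ] [ 0.6377062  -0.19368175  0.045     ] [ 0.63036113 -0.23685436  0.045     ]
screw [ 0.59141314 -0.27306797  0.002     ]
assumed cover front corners [ 0.55010806 -0.25520368  0.06329033] [ 0.55680528 -0.20014171  0.07099272]
seen [ 0.55226284 -0.25619997  0.06329033] [ 0.5588977  -0.20220418  0.07099272]
origin [ 0.62834868 -0.23377191  0.04562442] low corner [ 0.62497018 -0.2615487   0.04173884] [ 0.63172719 -0.20599511  0.04951   ]
```

Call:
jog_arm --pt "-1.5 10 0.5 0 0 0 1" --pt "-2.8 19 1 0 0 0 1" --pt "-3.7 24.5 1 0 0 0 1" --pt "-3.7 24.5 1 0 0 0 1"

```text
time: 27.7
position: [0.6251, -0.2397, 0.0651]
tool_rot: [-0.495, -0.504, 0.431, 0.561]
ft_force: [-0.7, 0.3, -3.3]
grip_width: 0.0137
```

Call:
jog_arm --pt "-0.3 2 0 0 0 0 1" --pt "-0.4 3 0 0 0 0 1" --pt "-0.4 3 0 0 0 0 1"

```text
time: 28.08
position: [0.6258, -0.24, 0.0632]
tool_rot: [-0.496, -0.505, 0.43, 0.56]
ft_force: [0.2, 0.9, -4.3]
grip_width: 0.0136
```

Run:
```python
from h import *
c=cam("wrist");cv2.imwrite("pics/x3w.png",cv2.resize(c["img"][80:285,130:430][:,:,::-1],None,fx=2.6,fy=2.6,interpolation=cv2.INTER_CUBIC))
c=cam("side");cv2.imwrite("pics/x3s.png",cv2.resize(c["img"][100:215,230:340][:,:,::-1],None,fx=5,fy=5,interpolation=cv2.INTER_CUBIC))
```

```text
(no output)
```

View pics/x3w.png

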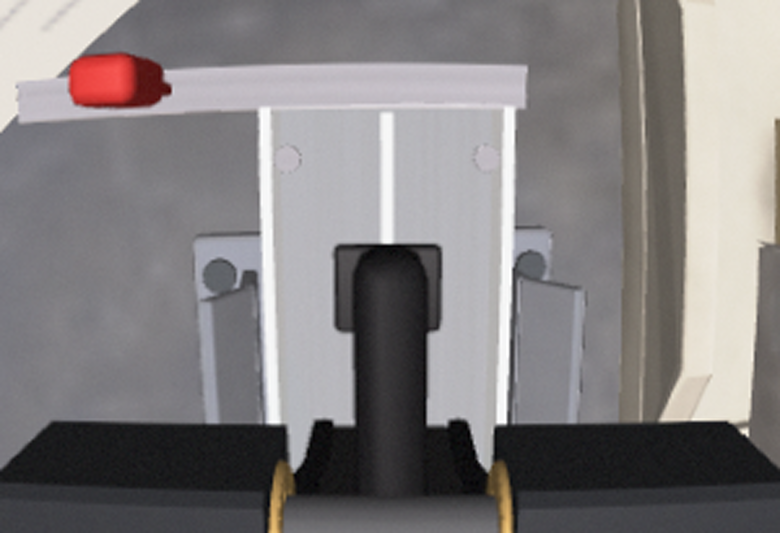

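View pics/x3s.png

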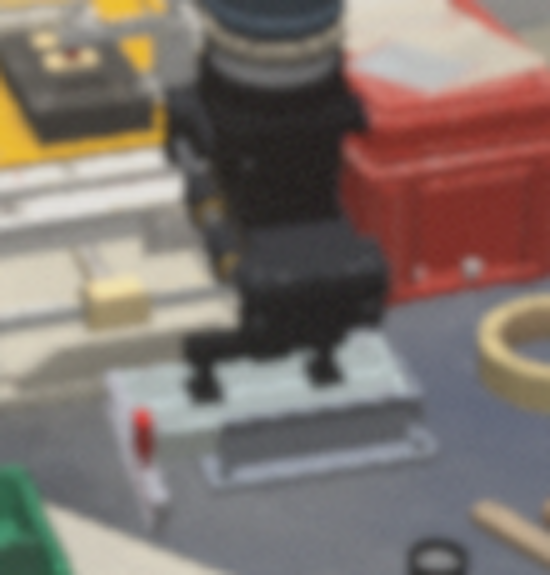

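Call:
jog_arm --pt "0 0 0 0 0 0 0.6" --pt "0 0 0 0 0 0 0.4" --pt "0 0 0 0 0 0 0.2" --pt "0 0 0 0 0 0 0.2" --pt "0 0 0 0 0 0 0.2"

```text
time: 28.8
position: [0.6258, -0.2402, 0.0633]
tool_rot: [-0.496, -0.505, 0.43, 0.56]
ft_force: [-0.5, 0.1, -0.3]
grip_width: 0.0341
```

Run:
```python
from h import *
c=cam("wrist");cv2.imwrite("pics/x4w.png",cv2.resize(c["img"][80:285,130:430][:,:,::-1],None,fx=2.6,fy=2.6,interpolation=cv2.INTER_CUBIC))
```

```text
(no output)
```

View pics/x4w.png

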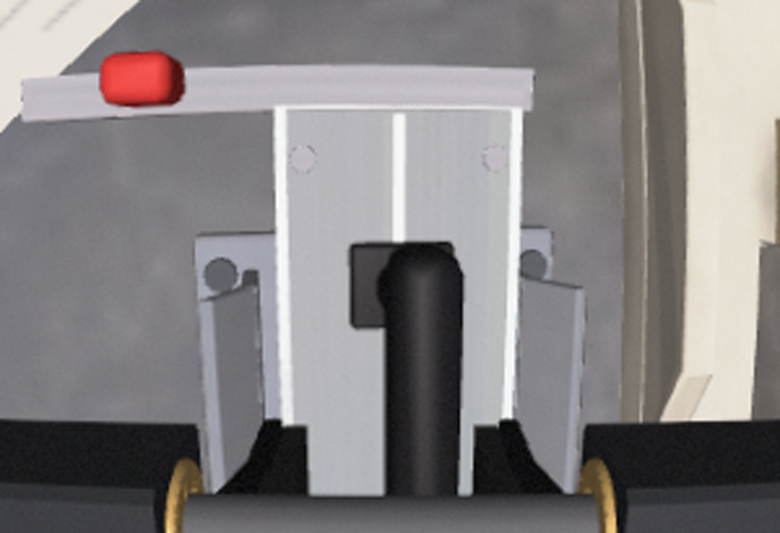

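Call:
jog_arm --pt "4 0 0 0 0 0 0.2" --pt "6.5 -18 0 0 0 0 0.2" --pt "12 -58 0 0 0 0 0.2" --pt "20 -115 0 0 0 0 0.2" --pt "26 -160 0 0 0 0 0.2" --pt "26 -160 0 0 0 0 0.2"

```text
time: 29.6
position: [0.6287, -0.238, 0.232]
tool_rot: [-0.5, -0.506, 0.43, 0.556]
ft_force: [-0.1, -0.7, -1.5]
grip_width: 0.0348
```

Run:
```python
from h import *
c=cam("wrist");cv2.imwrite("pics/x5w.png",cv2.resize(c["img"][0:290,60:430][:,:,::-1],None,fx=2.1,fy=2.05,interpolation=cv2.INTER_CUBIC))
c=cam("side");cv2.imwrite("pics/x5s.png",cv2.resize(c["img"][130:270,160:340][:,:,::-1],None,fx=4.2,fy=4.2,interpolation=cv2.INTER_CUBIC))
```

```text
(no output)
```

View pics/x5w.png

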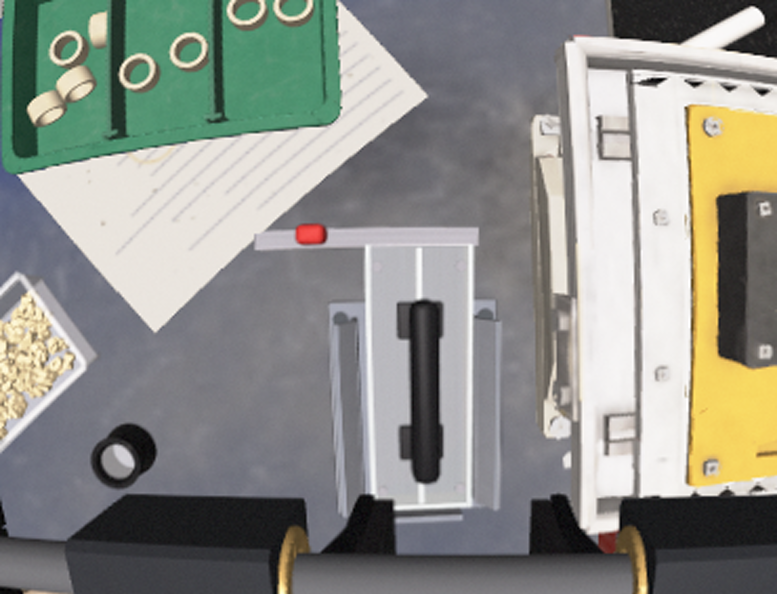

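View pics/x5s.png

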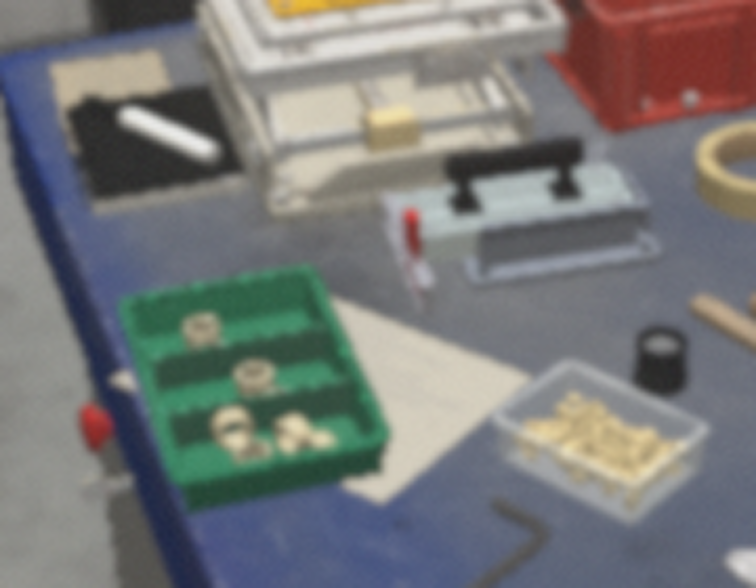

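Run:
```python
from h import *
c=cam("side");W=pts(c);x,y,z=W[...,0],W[...,1],W[...,2]
V=c["img"].max(2)
e=np.array([np.cos(-.122),np.sin(-.122)]);g=np.array([-e[1],e[0]])
s=(x-.627)*e[0]+(y+.236)*e[1];t=(x-.627)*g[0]+(y+.236)*g[1]
for a in((-70,-50),(50,72),(-20,20)):
  for b in((-27,-12),(12,27)):
    k=(s*1e3>a[0])&(s*1e3<a[1])&(t*1e3>b[0])&(t*1e3<b[1])&(z>.02)&(z<.09)&(V>90)
    print(a,b,k.sum(),np.round(np.nanmedian(z[k]),4) if k.sum() else None)
k=(abs(s)<.05)&(abs(t)<.015)&(z>.06)&(z<.1);print("bar top",np.nanpercentile(z[k],95))
o=get_obs();print(np.abs(o["joint_velocities"]).max(),o["ft_force"])
```

```text
(-70, -50) (-27, -12) 47 0.0318
(-70, -50) (12, 27) 19 0.0342
(50, 72) (-27, -12) 11 0.0353
(50, 72) (12, 27) 20 0.034
(-20, 20) (-27, -12) 24 0.0348
(-20, 20) (12, 27) 41 0.0342
bar top 0.07483015101968406
0.026949548683799843 [-0.85565357 -0.54197819 -0.45454699]
```

Cover at about 34 mm over the bench and bar top at 75 mm, as at the start: the shaker is seated and level.

Call:
jog_arm --pt "0 0 0 0 0 0 0.2" --pt "0 0 0 0 0 0 0.2"

```text
time: 30.0
position: [0.6253, -0.236, 0.2237]
tool_rot: [-0.495, -0.504, 0.431, 0.561]
ft_force: [0.2, -0.4, -0.5]
grip_width: 0.0348
```

```bash
python3 -c "
from rig import *
print(hand_in())"
```

```text
the job is handed in; nothing more can be done
None
```

I handed the job in at about 30 s, with all eight blanks in the tray and the shaker back in its rest. The hand-in reported no verdict.

**What I did:**
- I pushed the shutter open with the shaker in its rest until the force rose to about 6 N, which I took as the stop.
- I gripped the bar with the tool leaned 10° sideways, so the gripper's body cleared the jig beside the rest.
- I shook the blanks out at a 14° tip, with the mouth about 5 cm over the tray floor, and moved one bay along after each pair.
- I set the shaker back with an 8° lean. It dropped a few millimetres level when I let go.

**Last checks:**
- **Blanks:** the wrist picture shows 2 in the bay nearest the jig, 2 in the middle and 4 in the far bay. Three of those four lie on their sides.
- **Shaker:** the lanes are empty. It stands between the cheeks, with the cover about 34 mm and the bar top about 75 mm above the bench, as at the start. One patch near the mouth read 32 mm, which I put down to depth noise.
- **Robot:** the gripper is clear and the wrist force is near zero.
- **Surroundings:** the tray and the things round it look unmoved by eye. I did not measure them again.

**Not directly checked:** the shutter's opening. I judged it from the rise in force and the tab's place in the pictures, about 55 mm to the side of the shaker's middle line.

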